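Reach fallen things out from under the foyer riser and close its front

TASK

Some small things have slid under the low clear riser on the foyer ledge, where hands cannot go: with the orange-jawed reacher, squeezing its trigger, bring out each one and put it in the square glass tray, without touching them with your own fingers. Then stand the reacher back upright on its black mat, and set the loose wooden panel upright in the riser's open front, butted against the fixed wooden panel with no gap and flush with it. Leave the remote and the blue dish where they are.

Things in the scene. Friction and masses are not known exactly. Their poses are not given: they have to be found in the camera images.
- riser: Fixed low shelf: clear board 354 (x -189 to 165) x 226 (y) mm, z 76 to 84 mm over the ledge, front edge at y = -108. Origin on the ledge under its middle; x along its front, z up; its front looks along its own -y. Open in front from x = -176 to 80 mm; things lie behind that, up to y = 60. Metal strips 22 mm high inside: rear one at y = 106, side ones at x = -176 and 152 mm.
- fascia_end (a point): Centre of the free end face of the riser's fixed wooden front panel (at x = 80, y = -131, z = 38 mm in the riser's frame, same axes). That panel is 30 mm thick, 76 mm high and runs 85 mm to +x from here; the open front is on the -x side.
- panel_grip (a point): Loose wooden panel, 230 (x) x 30 (y) x 76 mm high, 350 g, on two metal feet at x = +-85, 22 x 84 (y) x 8 mm; same either way round; grip tab on top 60 (x) x 18 (y) mm, z 76 to 122. The point is in the tab, over the panel's middle, 100 mm above its underside; x along the panel, z up. In place it is 115 mm to the -x side of fascia_end, in line (same y), on the ledge.
- tray: Fixed square glass tray, 190 x 190 mm outside, walls 5 mm thick and 18 mm high, floor 5 mm thick. Origin: centre of its underside, on the ledge; z up.
- mat: Fixed black rubber mat 170 (x) x 100 (y) x 2 mm, the reacher's parking place. Origin: centre of its underside.
- reacher_grip (a point): Hand reacher, 290 g, balanced near here, standing on its base 70 (x) x 64 (y) mm (tail back to x = -75). x points along the level shaft to the jaws, z up. The point is midway across its grip, 100 mm above its underside. Grip: fixed black plate (-y) and orange trigger (+y), outer faces at y = -32 and +32 mm when free, 44 mm wide in x, z 56 to 128; taken from above across y.
- reacher_jaws (a point): Middle between the reacher's two orange jaw plates when open: 210 mm ahead (+x) of reacher_grip, 24 mm above the underside. Plates: 58 (x) x 7 x 36 mm high, 60 mm apart inside, lower edges 6 mm above the reacher's underside. Crosshead behind them (y -37 to 22 mm) and shaft lie 25 to 43 mm above the underside. Squeezed, the -y plate, base and shaft shift to +y by half the travel. Same axes as reacher_grip.
- reacher_trigger (a joint): Trigger travel in m: 0 free, 0.036 fully squeezed (grip then 28 mm wide). The jaws shut by as much (60 to 24 mm), parallel, in line with the middle of the grip. Springs back: 5 N at 0, growing 120 N/m; grip force beyond that goes to the jaws 1:1. A 30 mm item stops it at 0.030; 15 to 25 N holds one well. Held a few mm under 64 wide it carries with open jaws.
- reacher_jaw: The moving (+y) jaw plate of the reacher; origin at its centre.
- opener_center (a point): Black garage door opener with two round buttons, one of up to four things under the riser (absent in some starts): a 70 x 30 x 26 mm rigid rounded bar of 50 g, lying flat with its long side roughly pointing out of the opening. The point is its centre; x is its long side, z up.
- case_center (a point): Red hard key case with a steel seam, one of up to four things under the riser (absent in some starts): a 70 x 30 x 26 mm rigid rounded bar of 50 g, lying flat with its long side roughly pointing out of the opening. The point is its centre; x is its long side, z up.
- fob_center (a point): Pale wooden key fob with a blue band and a brass disc, one of up to four things under the riser (absent in some starts): a 70 x 30 x 26 mm rigid rounded bar of 50 g, lying flat with its long side roughly pointing out of the opening. The point is its centre; x is its long side, z up.
- buds_center (a point): White earphone case with a grey seam, one of up to four things under the riser (absent in some starts): a 70 x 30 x 26 mm rigid rounded bar of 50 g, lying flat with its long side roughly pointing out of the opening. The point is its centre; x is its long side, z up.
- opener: The same garage door opener; origin at the centre of its underside.
- case: The same red key case; origin at the centre of its underside.
- buds: The same white earphone case; origin at the centre of its underside.
- fob: The same wooden fob; origin at the centre of its underside.
- remote: Bystander: white plastic remote 150 x 44 x 18 mm; origin under its centre.
- dish: Bystander: hexagonal blue ceramic dish 112 mm wide, 30 mm high, standing on the riser's board; origin under its centre.
Not all that is in view belongs to the job. What is shaped like the part that bears panel_grip but yellow is not meant.

How it is judged:
On the way, in this order (a step that is already met when the one before it is completed fails the run):
1. the reacher's jaws are squeezed onto one of the things while it is still under the riser (((contact force between reacher_jaw and opener above 1.5 N and value of joint reacher_trigger above 0.015 m and y of opener_center in the frame of fascia_end above 0.03 m) or (contact force between reacher_jaw and case above 1.5 N and value of joint reacher_trigger above 0.015 m and y of case_center in the frame of fascia_end above 0.03 m) or (contact force between reacher_jaw and fob above 1.5 N and value of joint reacher_trigger above 0.015 m and y of fob_center in the frame of fascia_end above 0.03 m) or (contact force between reacher_jaw and buds above 1.5 N and value of joint reacher_trigger above 0.015 m and y of buds_center in the frame of fascia_end above 0.03 m))), for 0.2 s.
2. every thing is in the glass tray (x of opener_center in the frame of tray between -0.088 and 0.088 m and y of opener_center in the frame of tray between -0.088 and 0.088 m and z of each of opener_center, case_center, fob_center, buds_center in the frame of tray below 0.055 m and x of case_center in the frame of tray between -0.088 and 0.088 m and y of case_center in the frame of tray between -0.088 and 0.088 m and x of fob_center in the frame of tray between -0.088 and 0.088 m and y of fob_center in the frame of tray between -0.088 and 0.088 m and x of buds_center in the frame of tray between -0.088 and 0.088 m and y of buds_center in the frame of tray between -0.088 and 0.088 m), for 0.2 s.
3. the loose panel is butted flush against the fixed one (x of panel_grip in the frame of fascia_end between -0.12 and -0.11 m and y of panel_grip in the frame of fascia_end between -0.006 and 0.006 m and z of panel_grip in the frame of fascia_end below 0.068 m and angle between the x axis of panel_grip and the x axis of fascia_end, either way round below 0.06 rad and angle between panel_grip's own z axis and vertical below 0.06 rad), for 0.2 s.
At the end, for the whole second after the job is handed in: Each thing present rests in the tray (centre within 88 mm of its middle in x and y, under 55 mm high). The loose panel stands upright, its end within 5 mm of the fixed one, faces flush to 6 mm and 0.06 rad. The reacher stands upright, its grip within 50 mm of the mat's middle (all of step 2 and all of step 3 and horizontal distance between reacher_grip and mat below 0.05 m and height (world z) of reacher_grip below 0.112 m and angle between reacher_grip's own z axis and vertical below 0.1 rad and linear speed of each of opener, case, fob, buds below 0.03 m/s); the robot touches nothing.
It fails at once if the robot's fingers touch one of the things (contact force between the fingers and opener above 0.5 N or contact force between the fingers and case above 0.5 N or contact force between the fingers and fob above 0.5 N or contact force between the fingers and buds above 0.5 N).
It fails at once if the remote or the dish is moved by more than 3 cm (distance of any of remote, dish from where it was at the start of the episode above 0.03 m).
Of opener, case, fob, buds only 3 to 4 are there at a start; the rules pass over those that are not, and their reading is None.
At some moment in a run one of opener, case, fob, buds, panel may be knocked a few centimetres aside while the robot is not near it.
It also fails if it takes over 210 s, if anything falls off the work surface, if the arm or the gripper's body presses on something with over 40 N, if the wrist force passes 120 N, or if a joint passes its speed limit or range.

ROBOT

A 6-joint arm with a two-finger parallel gripper is mounted at the origin on the work surface. World frame = base frame: x ahead of the robot, y to its left, z up, the work surface at z = 0. Lengths are in m, angles in rad, forces in N, time in s.
With the tool pointing down it reaches from about 0.275 to 0.75 m from the base axis. Payload 10.2 kg.
Tool frame: the origin (TCP) lies on the centre line of the jaws, within the pads' length; the fingertips stand 25 mm ahead of it and the grasp point (between the pads) lies 6 mm ahead of it; z points along the fingers, y is the direction in which the jaws open and shut (so a half turn about z gives the same grasp; the last joint's range is limited). The gripper opens to 85 mm and grips with 20 to 120 N. Pads are 22 mm wide; open, the fingers measure 114 mm over their backs; the gripper's body (76 mm by 85 mm) begins 54 mm behind the grasp point. The pads swing forward as they close: fully open they stand 13 mm farther back than shut.
Start: joints at [-1.369, 0.313, 1.498, -0, 1.331, -0.223], TCP at [0.216, -0.478, 0.256] pointing down, gripper open.
Joint ranges: [-2.94, 2.94], [-0.97, 2.17], [0.19, 2.56], [-1.23, 4.37], [0.02, 3.11], [-2.88, 2.88]. Speed limits (rad/s): [2.39, 2.39, 3.01, 3.14, 3.14, 3.14].

INTERFACE

Orientations are given as a unit quaternion [w, x, y, z].
In Python, from bench import r gives the robot as it stands.
- The arm moves only by the tool drive_tool, never from a script. Its argument "moves" is a list of rows, each a list of 7 numbers: the shift along the tool's x, y, z in m, then the turn, a rotation vector about the tool's x, y, z in degrees, then the opening, from 0 (shut) to 1 (fully open). A call has 1 to 12 rows; each row is the pose to reach, as a shift and turn from the pose measured when the call began, along the tool's axes at that moment; what a row does not reach only later rows make up. A row lasts 1/12 s, in which the tool goes at most 41.7 mm and 7.16 degrees, less where a joint would pass 70% of its speed; a pose out of reach is approached as far as the arm can. A call with a gripper value outside its range is refused whole. The fingers move at their own pace and stop on an object; "newtons" is the grip in N (left out, the last holds). Time passes only in rows, so rows that repeat a pose let the fingers close. It gives the time, the measured TCP pose, the force and the opening at its end, in the units of the state.
- r.sense(): the state, without advancing time (a new reading comes with each control period).
- r.snapshot(name): name is "scene" or "side" or "wrist"; returns the picture (420x560x3 uint8, blue, green, red); there is no depth.
- r.camera_params(name): a dict with "fx", "fy", "cx", "cy" (pixels), "cam_to_world" (4x4, takes a point from camera to world coordinates); the wrist camera has in their place "T_tool_cam" (4x4, takes a point from camera to tool coordinates, whose origin is the TCP and whose axes are the flange's). Camera axes: x right, y up, looking along -z (the intrinsics and any distortion apply to the point x, -y, -z); pixel columns grow to the right and rows downward; lengths in m; the calibration is good to about 2 mm. The wrist camera is an equidistant fisheye: a pixel r from the principal point sees the ray r / f radians off the axis. A picture is of the moment at which its call begins: read the wrist's pose just before it. camera_params takes no time and is no camera call.
- r.job_done(): hands the job in, once; it reports no verdict.
Trained networks look in the newest picture that a camera, given by its name, has taken for a name from the list of things; names that differ only in an ending like _2 or _b are one class to them, and where a whole thing is asked for, a point or a joint stands for the part that bears it (a point fixed in the world has none). Each returns a list of dicts, best first, with "p" (0 to 1); they miss things now and then, are a little off and sometimes report something else, mostly with a low value. They report only what shows in the picture. A call takes as long as a camera call. They do not tell look-alikes from the thing itself.
- r.boxes_of(thing, camera): "xy" ([column, row] as shares, 0 to 1, of the picture: columns of its width, rows of its height, amid what is visible of it).
- r.outline_of(thing, camera): "pixels" (420x560 bool, what is visible of it) and "xy" ([column, row] as shares, 0 to 1, of the picture: columns of its width, rows of its height, amid what is visible of it).
- r.pinpoint(thing, camera): "xy" ([column, row] as shares, 0 to 1, of the picture: columns of its width, rows of its height: a listed point, or the origin of a listed thing).
The state is a dict: "t": time; "joint_positions": joint angles; "joint_velocities": joint speeds; "tau": joint torques, N m; "ee_pos": TCP position; "ee_rot": TCP orientation; "force": force on the tool from outside, world axes, zero at the start; "wrist_torque": the same for the moment, N m; "grip_width": finger opening in m.
Only numpy, scipy, OpenCV 4.12 (cv2) and the standard library are available. Lean on these libraries where they do the work, as an engineer would, in place of code of your own. Each camera call takes 0.05 s, during which the arm holds its last target.

## Working session

There is one attempt and no reset: what is moved stays moved. The work goes in short steps, Python scripts to look and compute and a tool call to move; the robot and the scene stay as the last step left them, time stands still between calls to the robot, and variables do not carry over. Pictures are saved under pics/ and viewed, and the job is handed in when it is done.

Besides the shell and the picture viewer there is one more tool, called after "Call:" by a JSON object that holds its "op" and its "data", one argument or row to a line. drive_tool: Moves the arm, as the interface text tells. Its arguments: {"type":"object","properties":{"moves":{"type":"array","items":{"type":"array","items":{"type":"number"}}},"newtons":{"type":"number"}},"required":["moves"]}

```bash
ls; mkdir -p pics; python3 - <<'E'
from bench import r
import cv2,json
s=r.sense(); print(s)
for n in("scene","side","wrist"):
    cv2.imwrite(f"pics/a_{n}.png",r.snapshot(n)); p=r.camera_params(n); print(n,p)
E
```

```text
pics
{'t': 0.0, 'joint_positions': array([-1.36941923e+00,  3.13461912e-01,  1.49847859e+00, -4.08960985e-07,
        1.33098584e+00, -2.23366310e-01]), 'joint_velocities': array([ 1.24512368e-03,  6.40579058e-05,  5.67267585e-04, -9.90674186e-04,
       -3.42958656e-04,  6.44433369e-05]), 'tau': array([ 1.85605390e-04, -4.12263465e+01, -2.59744066e+01, -1.75992504e-04,
        4.13195041e-03, -5.59786798e-06]), 'ee_pos': array([ 0.21630215, -0.47811118,  0.25571333]), 'ee_rot': array([-6.66806163e-04,  9.77533531e-01,  2.10778913e-01,  7.13295700e-06]), 'force': array([-0.55665111,  0.24472069,  0.33907092]), 'wrist_torque': array([-0.05440802, -0.02556212,  0.00786497]), 'grip_width': 0.08520760004662757}
scene {'fx': 483.4590622801432, 'fy': 483.4590622801432, 'cx': 270.02080795768074, 'cy': 207.8913443526997, 'cam_to_world': array([[ 0.77044408, -0.44654501,  0.45498734,  1.07641986],
       [ 0.63744173,  0.5498638 , -0.53973869, -0.69545267],
       [-0.00916345,  0.70586639,  0.70828573,  1.01097283],
       [ 0.        ,  0.        ,  0.        ,  1.        ]])}
side {'fx': 510.7317202988909, 'fy': 510.7317202988909, 'cx': 279.15913310951214, 'cy': 207.98309399154516, 'cam_to_world': array([[ 0.98562455,  0.11151313, -0.12692147,  0.28214622],
       [-0.16848896,  0.70425409, -0.68966488, -1.08343349],
       [ 0.01247828,  0.70113551,  0.71291885,  1.23443717],
       [ 0.        ,  0.        ,  0.        ,  1.        ]])}
wrist {'fx': 325.19226210127806, 'fy': 325.19226210127806, 'cx': 276.8477214007775, 'cy': 208.26641358999484, 'T_tool_cam': array([[ 1.10591454e-03,  9.49369335e-01,  3.14160219e-01,
         8.12965420e-02],
       [ 9.99999321e-01, -1.16518901e-03,  8.94205674e-07,
         5.27475246e-04],
       [ 3.66904967e-04,  3.14160005e-01, -9.49369979e-01,
        -1.18562514e-01],
       [ 0.00000000e+00,  0.00000000e+00,  0.00000000e+00,
         1.00000000e+00]])}
```

View pics/a_scene.png

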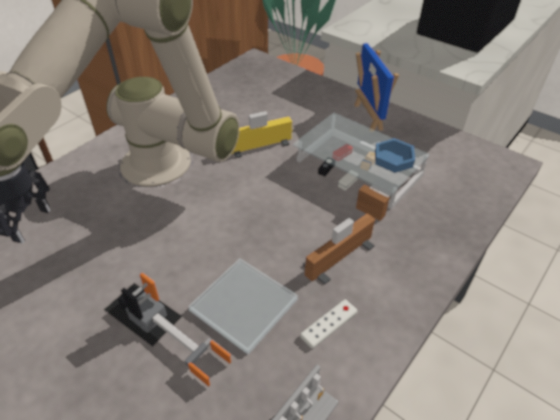

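View pics/a_side.png

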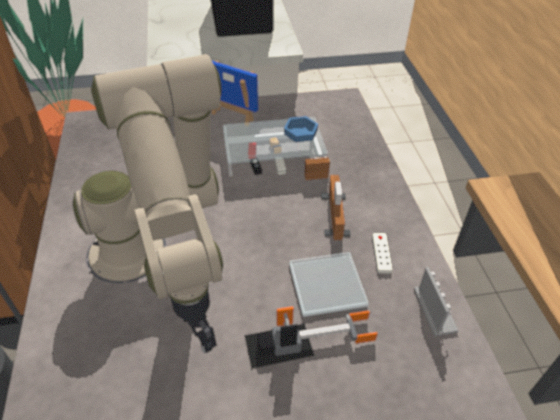

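View pics/a_wrist.png

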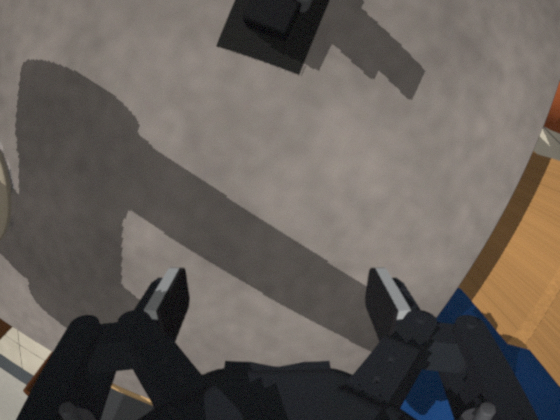

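All four things appear to be under the riser (scene image: black 327,166; red 343,152; fob about 370,158; white 348,182). Next I'll measure positions.

```bash
cat > h.py <<'E'
from bench import r
import cv2, numpy as np
from scipy.spatial.transform import Rotation as R
def quat(q): return R.from_quat([q[1],q[2],q[3],q[0]]).as_matrix()
def toolT(s=None):
    s=s or r.sense(); T=np.eye(4); T[:3,:3]=quat(s['ee_rot']); T[:3,3]=s['ee_pos']; return T
def ray(n,px,T=None):
    p=r.camera_params(n); x=(px[0]-p['cx'])/p['fx']; y=(px[1]-p['cy'])/p['fy']
    if n=='wrist':
        a=np.hypot(x,y); k=np.sin(a)/a if a>1e-9 else 1; d=np.array([x*k,-y*k,-np.cos(a)]); C=(toolT() if T is None else T)@p['T_tool_cam']
    else: d=np.array([x,-y,-1]); C=p['cam_to_world']
    d=C[:3,:3]@d; return C[:3,3],d/np.linalg.norm(d)
def onz(n,px,z,T=None):
    o,d=ray(n,px,T); return o+d*(z-o[2])/d[2]
def proj(n,P,T=None):
    p=r.camera_params(n); C=(toolT() if T is None else T)@p['T_tool_cam'] if n=='wrist' else p['cam_to_world']
    q=C[:3,:3].T@(np.asarray(P,float)-C[:3,3]); x,y,z=q[0],-q[1],-q[2]
    if n=='wrist':
        a=np.arctan2(np.hypot(x,y),z); h=np.hypot(x,y); x,y=x/h*a,y/h*a
    else: x,y=x/z,y/z
    return np.array([p['fx']*x+p['cx'],p['fy']*y+p['cy']])
def tri(rays):
    A=np.zeros((3,3));b=np.zeros(3)
    for o,d in rays:
        M=np.eye(3)-np.outer(d,d);A+=M;b+=M@o
    P=np.linalg.solve(A,b); return P,[np.linalg.norm((np.eye(3)-np.outer(d,d))@(P-o)) for o,d in rays]
def pp(xy): return np.array([xy[0]*560,xy[1]*420])
def move_to(pos,yaw=None,Rt=None):
    "shift in tool axes and rotvec deg to reach pos with tool down; yaw=direction of tool x"
    T=toolT(); d=T[:3,:3].T@(np.asarray(pos)-T[:3,3])
    if Rt is None:
        c,s_=np.cos(yaw),np.sin(yaw); Rt=np.array([[c,s_,0],[s_,-c,0],[0,0,-1]])
    rv=R.from_matrix(T[:3,:3].T@Rt).as_rotvec(degrees=True)
    return d.round(4),rv.round(2)
E
python3 - <<'E'
from h import *
for n in("scene","side"): r.snapshot(n)
for t in ["riser","fascia_end","panel_grip","tray","mat","reacher_grip","reacher_jaws","reacher_jaw","opener_center","case_center","fob_center","buds_center","remote","dish"]:
    out=[];rs=[]
    for n in("scene","side"):
        L=r.pinpoint(t,n)
        out.append([(pp(a['xy']).round(0).tolist(),round(a['p'],2)) for a in L[:3]])
        if L: rs.append(ray(n,pp(L[0]['xy'])))
    print(t,out, *( (tri(rs)[0].round(3),np.round(tri(rs)[1],4)) if len(rs)==2 else ()))
print(r.sense()['t'])
E
```

```text
riser [[([359.0, 172.0], 0.85), ([211.0, 365.0], 0.32), ([349.0, 178.0], 0.17)], [([277.0, 160.0], 0.79)]] [ 0.54   0.384 -0.013] [0.0041 0.0041]
fascia_end [[([359.0, 197.0], 0.87), ([395.0, 157.0], 0.43)], [([306.0, 170.0], 0.69)]] [0.622 0.243 0.039] [0.0003 0.0003]
panel_grip [[([343.0, 233.0], 0.9), ([258.0, 119.0], 0.82)], [([335.0, 191.0], 0.96)]] [0.681 0.07  0.083] [0.0084 0.0084]
tray [[([242.0, 305.0], 0.6)], [([328.0, 284.0], 0.74), ([275.0, 156.0], 0.44)]] [ 0.59  -0.228  0.004] [0.0009 0.0009]
mat [[([143.0, 313.0], 0.61), ([358.0, 171.0], 0.18)], [([277.0, 343.0], 0.82), ([256.0, 168.0], 0.69), ([339.0, 190.0], 0.39)]] [ 0.412 -0.393 -0.005] [0.0049 0.0049]
reacher_grip [[([138.0, 291.0], 0.7)], [([290.0, 321.0], 0.84), ([282.0, 163.0], 0.64), ([258.0, 165.0], 0.49)]] [ 0.44  -0.401  0.117] [0. 0.]
reacher_jaws [[([212.0, 361.0], 0.67)], [([364.0, 327.0], 0.91)]] [ 0.648 -0.394  0.027] [0.0032 0.0032]
reacher_jaw [[([221.0, 347.0], 0.69)], [([363.0, 327.0], 0.7), ([275.0, 343.0], 0.25)]] [ 0.645 -0.37   0.02 ] [0.0197 0.0197]
opener_center [[([358.0, 169.0], 0.45), ([329.0, 165.0], 0.42)], [([255.0, 167.0], 0.42), ([325.0, 283.0], 0.35)]] [ 0.468  0.508 -0.133] [0.0157 0.0157]
case_center [[], [([367.0, 326.0], 0.44), ([277.0, 340.0], 0.38)]]
fob_center [[([331.0, 325.0], 0.63), ([359.0, 194.0], 0.41)], []]
buds_center [[([349.0, 180.0], 0.54)], [([281.0, 166.0], 0.47)]] [0.544 0.318 0.005] [0.0003 0.0003]
remote [[([328.0, 326.0], 0.92)], [([382.0, 255.0], 0.91)]] [ 0.784 -0.142 -0.003] [0. 0.]
dish [[([395.0, 157.0], 0.81), ([361.0, 169.0], 0.37)], [([299.0, 135.0], 0.69)]] [0.63  0.422 0.069] [0.0069 0.0069]
1.65
```

```bash
python3 - <<'E'
from h import *
print(move_to([0.50,0.22,0.40],np.pi/2)); print(move_to([0.45,-0.35,0.40],0.0))
E
```

```text
(array([ 0.5462, -0.5194, -0.1437]), array([  0.  ,  -0.  , -65.66]))
(array([ 0.2658, -0.0206, -0.1437]), array([-0.  , -0.  , 24.34]))
```

```bash
python3 - <<'E'
import cv2
a=cv2.imread('pics/a_scene.png'); cv2.imwrite('pics/b1.png',cv2.resize(a[90:300,200:460],None,fx=3,fy=2.8,interpolation=cv2.INTER_CUBIC))
E
```

```text
(no output)
```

View pics/b1.png

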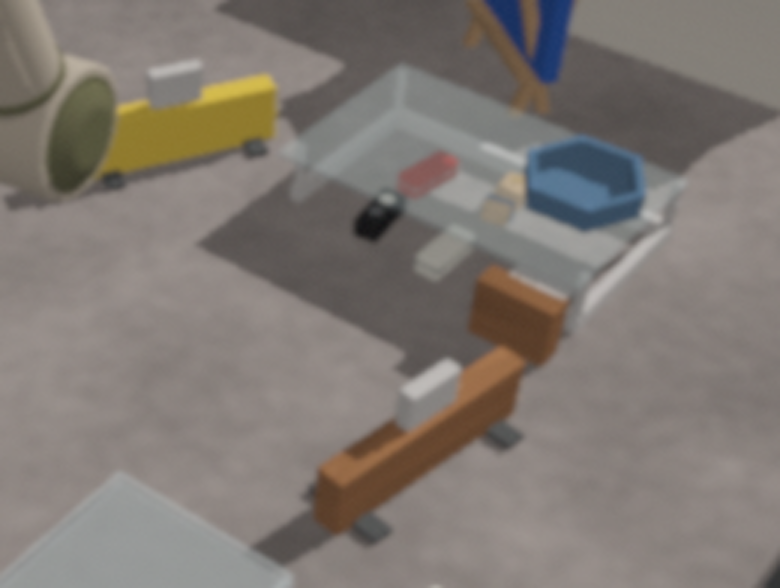

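Call:
{"op": "drive_tool", "data": {
  "moves": [
    [0.03,-0.028,-0.03,0,0,-6,1],
    [0.06,-0.056,-0.06,0,0,-12,1],
    [0.09,-0.085,-0.09,0,0,-18,1],
    [0.12,-0.114,-0.12,0,0,-24,1],
    [0.15,-0.142,-0.144,0,0,-30,1],
    [0.18,-0.171,-0.144,0,0,-36,1],
    [0.21,-0.2,-0.144,0,0,-42,1],
    [0.24,-0.228,-0.144,0,0,-48,1],
    [0.27,-0.257,-0.144,0,0,-54,1],
    [0.3,-0.285,-0.144,0,0,-60,1],
    [0.33,-0.314,-0.144,0,0,-65.7,1],
    [0.36,-0.342,-0.144,0,0,-65.7,1]
  ]
}}

```text
t: 2.65
ee_pos: [0.3894, -0.0508, 0.4006]
ee_rot: [0.001, 0.705, 0.709, 0.0]
force: [0.6, 0.1, 1.1]
grip_width: 0.0853
```

```bash
python3 - <<'E'
from h import *
print(move_to([0.50,0.22,0.40],np.pi/2))
E
```

```text
(array([0.2701, 0.1122, 0.0005]), array([0.06, 0.03, 0.33]))
```

Call:
{"op": "drive_tool", "data": {
  "moves": [
    [0.03,0.012,0,0,0,0,1],
    [0.06,0.025,0,0,0,0,1],
    [0.09,0.037,0,0,0,0,1],
    [0.12,0.05,0,0,0,0,1],
    [0.15,0.062,0,0,0,0,1],
    [0.18,0.075,0,0,0,0,1],
    [0.21,0.087,0,0,0,0,1],
    [0.24,0.1,0,0,0,0,1],
    [0.27,0.112,0,0,0,0.3,1],
    [0.27,0.112,0,0,0,0.3,1],
    [0.27,0.112,0,0,0,0.3,1]
  ]
}}

```text
t: 3.57
ee_pos: [0.4999, 0.2209, 0.3998]
ee_rot: [0.0, 0.706, 0.708, -0.0]
force: [-0.7, -0.6, 0.5]
grip_width: 0.0853
```

```bash
python3 - <<'E'
from h import *
T=toolT(); im=r.snapshot('wrist'); np.save('T1.npy',T); cv2.imwrite('pics/c1.png',im)
print(T.round(4))
for t in ["riser","fascia_end","panel_grip","opener_center","case_center","fob_center","buds_center"]:
    L=r.pinpoint(t,'wrist'); z={"fascia_end":.038,"panel_grip":.1,"riser":0}.get(t,.013)
    print(t,[(pp(a['xy']).round(0).tolist(),round(a['p'],2),onz('wrist',pp(a['xy']),z,T).round(4).tolist()) for a in L[:3]])
E
```

```text
[[-2.600e-03  1.000e+00 -2.000e-04  4.999e-01]
 [ 1.000e+00  2.600e-03 -9.000e-04  2.209e-01]
 [-9.000e-04 -2.000e-04 -1.000e+00  3.998e-01]
 [ 0.000e+00  0.000e+00  0.000e+00  1.000e+00]]
riser [([300.0, 57.0], 0.65, [0.5363, 0.3768, 0.0])]
fascia_end [([353.0, 139.0], 0.72, [0.6153, 0.2518, 0.038])]
panel_grip [([73.0, 123.0], 0.97, [0.2036, 0.2927, 0.1]), ([392.0, 279.0], 0.66, [0.6805, 0.0469, 0.1])]
opener_center []
case_center []
fob_center []
buds_center []
```

View pics/c1.png

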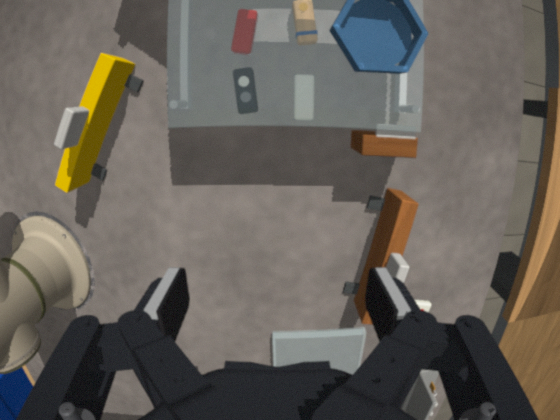

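Wrist view: red (244,31), black (245,90), fob (304,20), white (304,97), fixed panel (385,145), loose panel (388,255). The red and fob lie behind the black and white. I'll rectify to metric planes.

```bash
cat >> h.py <<'E'
def rect(im,T,z,x0,x1,y0,y1,ppm=1500,n='wrist'):
    p=r.camera_params(n); C=T@p['T_tool_cam'] if n=='wrist' else p['cam_to_world']
    W=int((x1-x0)*ppm);H=int((y1-y0)*ppm)
    X,Y=np.meshgrid(x0+(np.arange(W)+.5)/ppm,y1-(np.arange(H)+.5)/ppm)
    P=np.stack([X,Y,np.full_like(X,z)],-1)-C[:3,3]; q=P@C[:3,:3]
    x,y,zz=q[...,0],-q[...,1],-q[...,2]
    if n=='wrist':
        h=np.hypot(x,y)+1e-12;a=np.arctan2(h,zz);u=p['fx']*x/h*a+p['cx'];v=p['fy']*y/h*a+p['cy']
    else: u=p['fx']*x/zz+p['cx'];v=p['fy']*y/zz+p['cy']
    return cv2.remap(im,u.astype(np.float32),v.astype(np.float32),cv2.INTER_CUBIC)
def grid(im,x0,y1,ppm=1500,step=.05):
    im=im.copy();H,W=im.shape[:2]
    for k in np.arange(np.ceil(x0/step)*step,x0+W/ppm,step):
        c=int((k-x0)*ppm);cv2.line(im,(c,0),(c,H),(0,255,0),1);cv2.putText(im,f"{k:.2f}",(c,10),0,.35,(0,255,255),1)
    for k in np.arange(np.ceil((y1-H/ppm)/step)*step,y1,step):
        c=int((y1-k)*ppm);cv2.line(im,(0,c),(W,c),(0,255,0),1);cv2.putText(im,f"{k:.2f}",(0,c),0,.35,(0,255,255),1)
    return im
E
python3 - <<'E'
from h import *
T=np.load('T1.npy'); im=cv2.imread('pics/c1.png')
g=rect(im,T,.026,.34,.74,.20,.46,1900); cv2.imwrite('pics/c2.png',grid(g,.34,.46,1900))
g=rect(im,T,.076,.40,.76,-.06,.30,1650); cv2.imwrite('pics/c3.png',grid(g,.40,.30,1650))
E
```

```text
(no output)
```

View pics/c2.png

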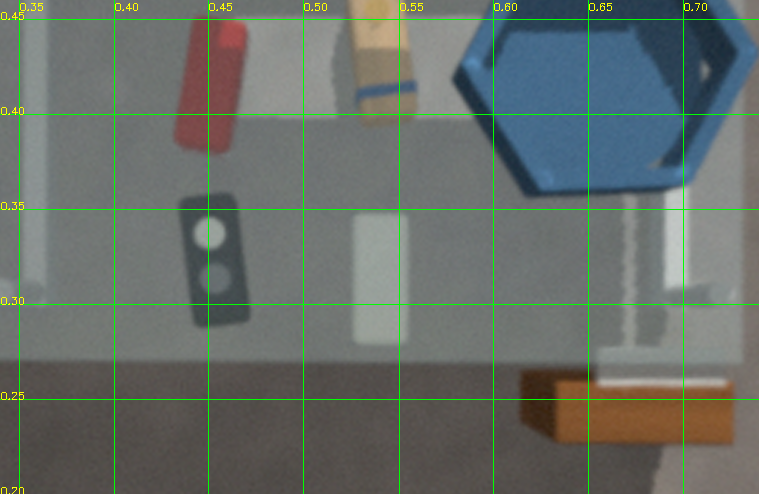

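View pics/c3.png

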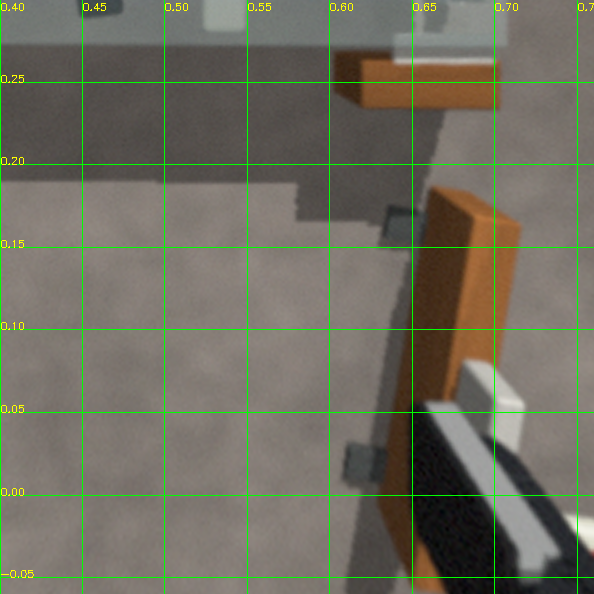

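Fixed panel end ≈(0.620,0.249), riser yaw ≈0; item centres ≈ black (0.455,0.322), white (0.542,0.313), red (0.451,0.416), fob (0.542,0.431). Now the reacher and tray.

```bash
python3 - <<'E'
from h import *
print(move_to([0.46,-0.33,0.40],0))
E
```

```text
(array([-0.5493, -0.0396,  0.001 ]), array([ 8.000e-02, -5.000e-02,  8.998e+01]))
```

Call:
{"op": "drive_tool", "data": {
  "moves": [
    [-0.035,-0.003,0,0,0,6,1],
    [-0.07,-0.006,0,0,0,12,1],
    [-0.105,-0.009,0,0,0,18,1],
    [-0.14,-0.012,0,0,0,25,1],
    [-0.175,-0.015,0,0,0,32,1],
    [-0.21,-0.018,0,0,0,39,1],
    [-0.245,-0.02,0,0,0,46,1],
    [-0.28,-0.022,0,0,0,53,1],
    [-0.315,-0.025,0,0,0,60,1],
    [-0.35,-0.028,0,0,0,67,1],
    [-0.385,-0.03,0,0,0,74,1],
    [-0.42,-0.033,0,0,0,81,1]
  ]
}}

```text
t: 4.97
ee_pos: [0.4659, -0.2025, 0.4012]
ee_rot: [0.0, 0.997, 0.075, 0.001]
force: [0.9, 0.1, 0.4]
grip_width: 0.0852
```

```bash
python3 - <<'E'
from h import *
print(move_to([0.46,-0.33,0.40],0))
E
```

```text
(array([-0.0249,  0.1252,  0.0013]), array([ 0.05, -0.11,  8.6 ]))
```

Call:
{"op": "drive_tool", "data": {
  "moves": [
    [-0.006,0.035,0,0,0,5,1],
    [-0.014,0.07,0,0,0,8.6,1],
    [-0.02,0.1,0,0,0,8.6,1],
    [-0.025,0.125,0,0,0,8.6,1],
    [-0.025,0.125,0,0,0,8.6,1],
    [-0.025,0.125,0,0,0,8.6,1]
  ]
}}

```text
t: 5.47
ee_pos: [0.4594, -0.3309, 0.4008]
ee_rot: [-0.0, 1.0, -0.001, 0.001]
force: [-0.3, 0.4, 0.1]
grip_width: 0.0856
```

```bash
python3 - <<'E'
from h import *
T=toolT(); im=r.snapshot('wrist'); np.save('T2.npy',T); cv2.imwrite('pics/d1.png',im)
print(T.round(4))
for t in ["tray","mat","reacher_grip","reacher_jaws","panel_grip"]:
    L=r.pinpoint(t,'wrist'); z={"tray":.0,"mat":0,"reacher_grip":.102}.get(t,.026)
    print(t,[(pp(a['xy']).round(0).tolist(),round(a['p'],2),onz('wrist',pp(a['xy']),z,T).round(4).tolist()) for a in L[:3]])
g=rect(im,T,.13,.30,.75,-.55,-.20,1600); cv2.imwrite('pics/d2.png',grid(g,.30,-.20,1600))
g=rect(im,T,.018,.40,.75,-.45,-.10,1600); cv2.imwrite('pics/d3.png',grid(g,.40,-.10,1600))
E
```

```text
[[ 1.000e+00 -2.100e-03  1.400e-03  4.594e-01]
 [-2.100e-03 -1.000e+00  1.000e-04 -3.309e-01]
 [ 1.400e-03 -1.000e-04 -1.000e+00  4.008e-01]
 [ 0.000e+00  0.000e+00  0.000e+00  1.000e+00]]
tray [([209.0, 76.0], 0.85, [0.5891, -0.2241, 0.0])]
mat []
reacher_grip [([326.0, 186.0], 0.81, [0.4337, -0.3962, 0.102])]
reacher_jaws []
panel_grip [([31.0, 39.0], 0.79, [0.7053, 0.1189, 0.026])]
```

View pics/d1.png

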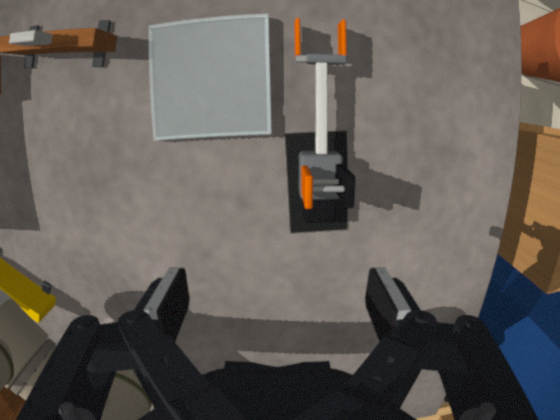

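View pics/d2.png

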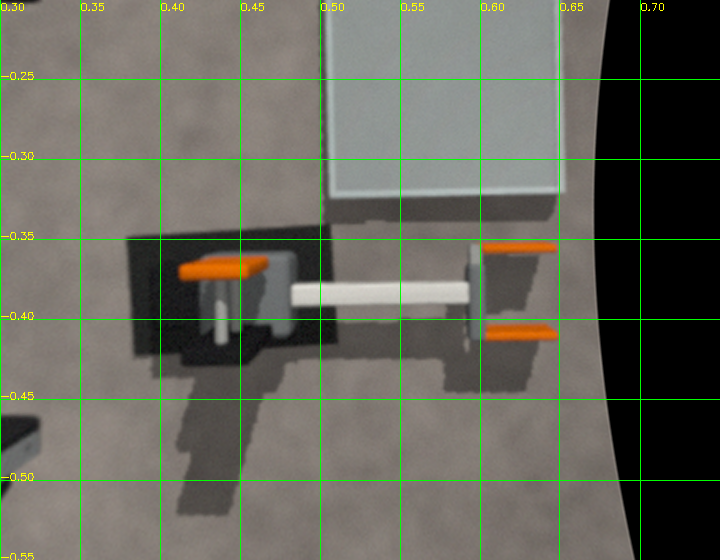

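View pics/d3.png

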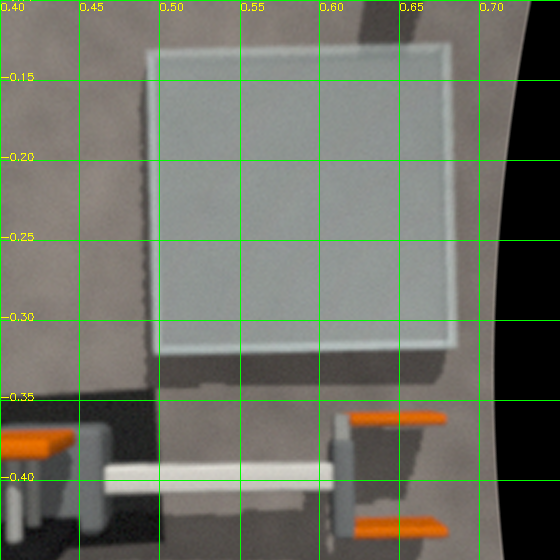

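```bash
python3 - <<'E'
from h import *
T=np.load('T2.npy')
c=[onz('wrist',p,.002,T)[:2] for p in [(285,134),(346,131),(349,228),(292,233)]]
print(np.round(c,3),np.mean(c,0))
print(move_to([0.436,-0.396,0.108],np.radians(1)))
E
```

```text
[[ 0.494 -0.344]
 [ 0.501 -0.442]
 [ 0.334 -0.456]
 [ 0.325 -0.357]] [ 0.41345899 -0.39980313]
(array([-0.0249,  0.0666,  0.2938]), array([ 0.07, -0.14, -0.93]))
```

Call:
{"op": "drive_tool", "data": {
  "moves": [
    [-0.008,0.02,0.03,0,0,-0.9,1],
    [-0.017,0.045,0.06,0,0,-0.9,1],
    [-0.025,0.067,0.09,0,0,-0.9,1],
    [-0.025,0.067,0.12,0,0,-0.9,1],
    [-0.025,0.067,0.15,0,0,-0.9,1],
    [-0.025,0.067,0.18,0,0,-0.9,1],
    [-0.025,0.067,0.2,0,0,-0.9,1],
    [-0.025,0.067,0.2,0,0,-0.9,1],
    [-0.025,0.067,0.2,0,0,-0.9,1]
  ]
}}

```text
t: 6.52
ee_pos: [0.4358, -0.3959, 0.2021]
ee_rot: [0.0, 1.0, 0.009, 0.001]
force: [0.6, 0.7, 0.6]
grip_width: 0.0852
```

```bash
python3 - <<'E'
from h import *
T=toolT(); im=r.snapshot('wrist'); cv2.imwrite('pics/e1.png',im)
g=rect(im,T,.128,.34,.56,-.48,-.30,3000); cv2.imwrite('pics/e2.png',grid(g,.34,-.30,3000,.02))
print(move_to([0.436,-0.396,0.108],np.radians(1)))
E
```

```text
(array([-0.0005, -0.0007,  0.0953]), array([ 0.16, -0.21, -0.  ]))
```

View pics/e1.png

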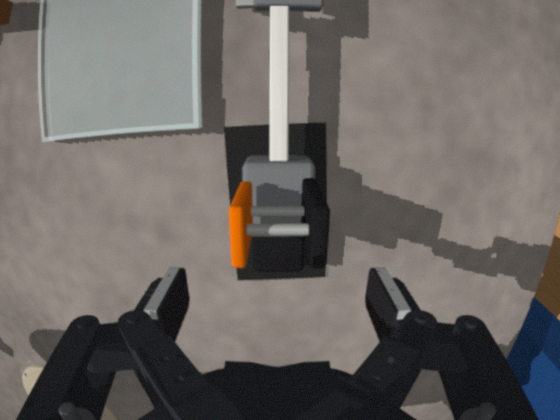

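View pics/e2.png

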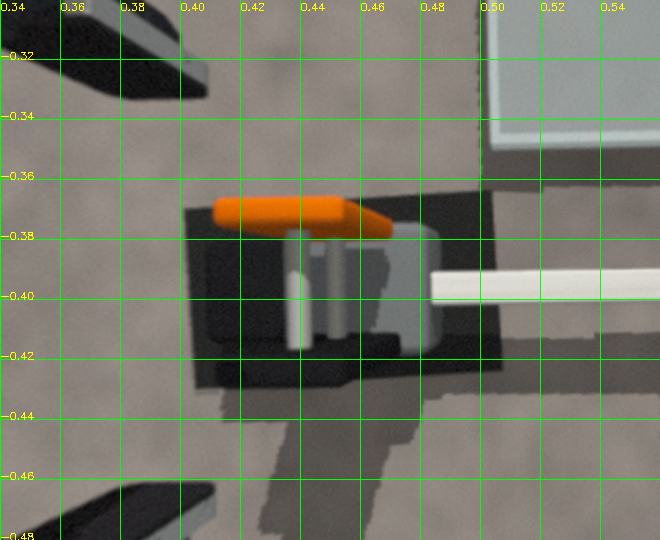

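Grip confirmed: trigger outer face y≈-0.366, black plate ≈-0.429, x≈0.433. Descend and take it lightly.

Call:
{"op": "drive_tool", "data": {
  "newtons": 30,
  "moves": [
    [-0.002,0.001,0.025,0,0,0,1],
    [-0.002,0.001,0.05,0,0,0,1],
    [-0.002,0.001,0.075,0,0,0,1],
    [-0.002,0.001,0.094,0,0,0,1],
    [-0.002,0.001,0.094,0,0,0,1],
    [-0.002,0.001,0.094,0,0,0,0.8],
    [-0.002,0.001,0.094,0,0,0,0.69],
    [-0.002,0.001,0.094,0,0,0,0.69],
    [-0.002,0.001,0.094,0,0,0,0.69],
    [-0.002,0.001,0.094,0,0,0,0.69]
  ]
}}

```text
t: 7.4
ee_pos: [0.4353, -0.399, 0.1122]
ee_rot: [0.004, 1.0, 0.009, 0.003]
force: [0.7, -1.3, 6.1]
grip_width: 0.0591
```

Call:
{"op": "drive_tool", "data": {
  "moves": [
    [0,0,-0.02,0,0,0,0.69],
    [0,0,-0.04,0,0,0,0.69],
    [0,0,-0.06,0,0,0,0.69],
    [0,0,-0.08,0,0,0,0.69],
    [0,0,-0.09,0,0,0,0.69],
    [0,0,-0.09,0,0,0,0.69],
    [0,0,-0.09,0,0,0,0.69]
  ]
}}

```text
t: 7.98
ee_pos: [0.4347, -0.3982, 0.2022]
ee_rot: [0.004, 1.0, 0.009, 0.003]
force: [0.2, 0.4, -3.7]
grip_width: 0.0587
```

```bash
python3 - <<'E'
from h import *
s=r.sense();print(s['ee_pos'],s['force'],s['wrist_torque'],s['grip_width'])
for n in('wrist','side','scene'): cv2.imwrite(f'pics/f_{n}.png',r.snapshot(n))
a=[cv2.imread(f'pics/f_{n}.png') for n in('side','scene')]
cv2.imwrite('pics/f2.png',np.hstack([cv2.resize(a[0][230:400,220:420],(400,340)),cv2.resize(a[1][220:400,80:280],(400,360))[:340]]))
print(toolT().round(4))
E
```

```text
[ 0.43467459 -0.39823702  0.20215945] [ 0.16438794  0.44825949 -3.65480233] [-0.00369234 -0.03066445  0.00050753] 0.05867793365511325
[[ 0.9998  0.0173  0.0054  0.4344]
 [ 0.0173 -0.9998 -0.0055 -0.398 ]
 [ 0.0053  0.0056 -1.      0.2009]
 [ 0.      0.      0.      1.    ]]
```

View pics/f2.png

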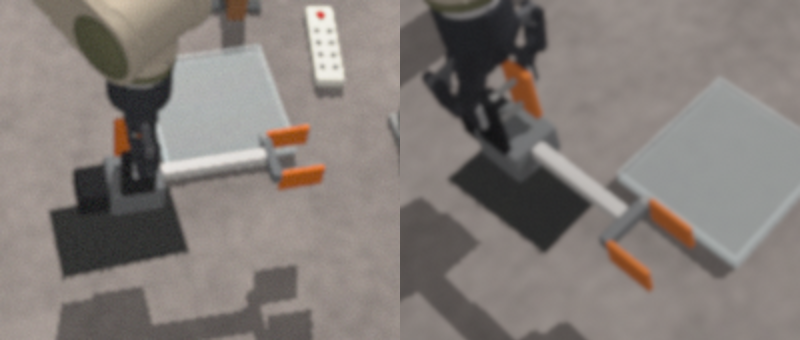

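View pics/f_wrist.png

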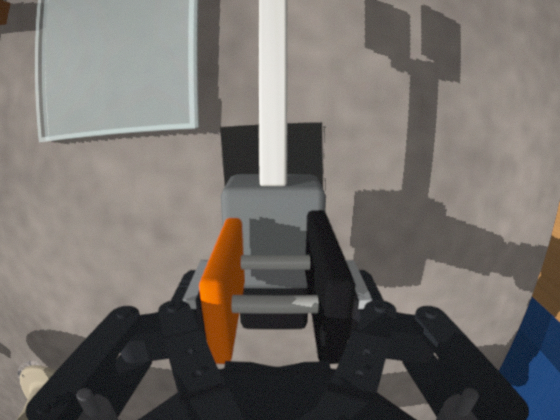

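```bash
cat >> h.py <<'E'
def jaw(item,yaw,back,z,L=.209):
    "TCP target with jaw centre 'back' m short of the item centre"
    u=np.array([np.cos(yaw),np.sin(yaw)]); p=np.array(item)-(back+L)*u; return [p[0],p[1],z]
E
python3 - <<'E'
from h import *
y=np.radians(98)
print(jaw((.455,.322),y,.084,.26),move_to(jaw((.455,.322),y,.084,.26),y))
E
```

```text
[np.float64(0.49577771858129915), np.float64(0.0318514558587199), 0.26] (array([ 0.0691, -0.4284, -0.0611]), array([ 5.000e-01,  4.000e-02, -9.701e+01]))
```

Call:
{"op": "drive_tool", "data": {
  "moves": [
    [0.005,-0.01,-0.025,0.5,0,-6,0.69],
    [0.01,-0.03,-0.05,0.5,0,-12,0.69],
    [0.015,-0.06,-0.062,0.5,0,-18,0.69],
    [0.02,-0.095,-0.062,0.5,0,-25,0.69],
    [0.026,-0.13,-0.062,0.5,0,-32,0.69],
    [0.032,-0.165,-0.062,0.5,0,-39,0.69],
    [0.038,-0.2,-0.062,0.5,0,-46,0.69],
    [0.044,-0.235,-0.062,0.5,0,-53,0.69],
    [0.05,-0.27,-0.062,0.5,0,-60,0.69],
    [0.056,-0.305,-0.062,0.5,0,-67,0.69],
    [0.06,-0.34,-0.062,0.5,0,-74,0.69],
    [0.064,-0.37,-0.062,0.5,0,-81,0.69]
  ]
}}

```text
t: 9.13
ee_pos: [0.4913, -0.0243, 0.2604]
ee_rot: [-0.001, 0.753, 0.658, -0.0]
force: [0.3, -0.4, -2.9]
grip_width: 0.0589
```

```bash
python3 - <<'E'
from h import *
y=np.radians(98)
print(move_to(jaw((.455,.322),y,.084,.2),y))
for n in('scene',): cv2.imwrite(f'pics/g_{n}.png',r.snapshot(n))
E
```

```text
(array([ 0.0562, -0.003 ,  0.0604]), array([ -0.08,  -0.07, -15.63]))
```

View pics/g_scene.png

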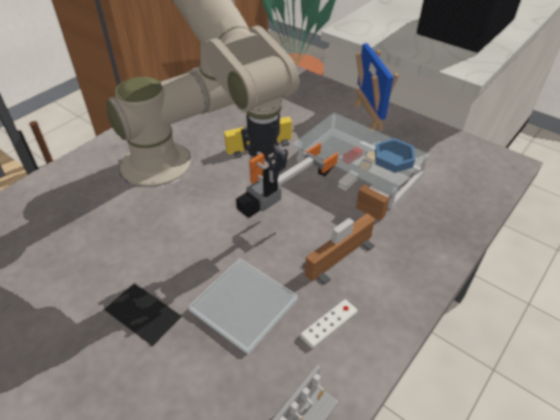

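Call:
{"op": "drive_tool", "data": {
  "moves": [
    [0.02,-0.001,0.0,0,0,-6,0.69],
    [0.04,-0.002,0.01,0,0,-12,0.69],
    [0.055,-0.003,0.03,0,0,-15.6,0.69],
    [0.056,-0.003,0.06,0,0,-15.6,0.69],
    [0.056,-0.003,0.09,0,0,-15.6,0.69],
    [0.056,-0.003,0.12,0,0,-15.6,0.69],
    [0.056,-0.003,0.135,0,0,-15.6,0.69],
    [0.056,-0.003,0.14,0,0,-15.6,0.69],
    [0.056,-0.003,0.145,0,0,-15.6,0.69],
    [0.056,-0.003,0.145,0,0,-15.6,0.69]
  ]
}}

```text
t: 10.02
ee_pos: [0.4953, 0.0358, 0.1154]
ee_rot: [-0.002, 0.652, 0.758, 0.001]
force: [0.0, -2.3, -1.0]
grip_width: 0.0595
```

```bash
python3 - <<'E'
from h import *
y=np.radians(98)
print(r.sense()['force'],toolT().round(3))
for n in('side','scene'): cv2.imwrite(f'pics/h_{n}.png',r.snapshot(n))
a=[cv2.imread(f'pics/h_{n}.png') for n in('side','scene')]
cv2.imwrite('pics/h2.png',np.hstack([cv2.resize(a[0][100:250,190:350],(400,375),interpolation=2),cv2.resize(a[1][110:260,240:400],(400,375),interpolation=2)]))
T=jaw((.455,.322),y,.084,.115)
for P in ([.455,.322,.026],):
  print(proj('side',P),proj('scene',P))
print(move_to(jaw((.455,.322),y,.008,.114),y))
E
```

```text
[ 0.04964143 -2.32929952 -1.04503191] [[-0.149  0.989 -0.001  0.495]
 [ 0.989  0.149  0.003  0.036]
 [ 0.003 -0.001 -1.     0.115]
 [ 0.     0.     0.     1.   ]]
[256.68969781 163.38634411] [326.54355228 163.10476524]
(array([0.072 , 0.0006, 0.0021]), array([-0.03, -0.19,  0.57]))
```

View pics/h2.png

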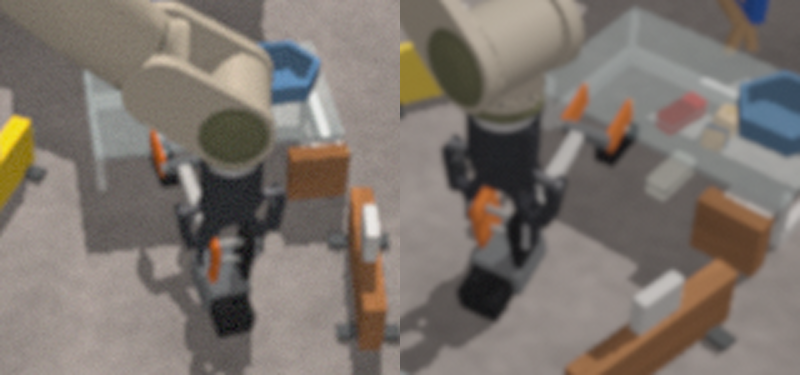

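```bash
python3 - <<'E'
from h import *
s=r.sense(); print(s['force'],s['wrist_torque'])
T=toolT()
def P(x,y,zu,lift=.005): 
    Q=T@np.array([x,-y,0,1]); Q[2]=lift+zu; return Q[:3]
im={n:r.snapshot(n) for n in('side','scene')}
for n in im:
    for q in [(.209,0,.024),(.238,.035,.042),(.238,-.035,.042),(.18,.035,.042),(.18,-.035,.042),(-.075,0,0)]:
        u=proj(n,P(*q)).round().astype(int); cv2.circle(im[n],tuple(int(i) for i in u),1,(0,255,0),-1); print(n,q,u)
cv2.imwrite('pics/i2.png',np.hstack([cv2.resize(im['side'][100:250,190:350],(400,375),interpolation=2),cv2.resize(im['scene'][110:260,240:400],(400,375),interpolation=2)]))
E
```

```text
[-0.72252989 -3.27497523  1.04414752] [-0.19603144  0.05522097  0.03754914]
side (0.209, 0, 0.024) [262 177]
side (0.238, 0.035, 0.042) [250 170]
side (0.238, -0.035, 0.042) [269 166]
side (0.18, 0.035, 0.042) [255 181]
side (0.18, -0.035, 0.042) [274 176]
side (-0.075, 0, 0) [288 240]
scene (0.209, 0, 0.024) [314 177]
scene (0.238, 0.035, 0.042) [309 163]
scene (0.238, -0.035, 0.042) [329 171]
scene (0.18, 0.035, 0.042) [300 174]
scene (0.18, -0.035, 0.042) [320 182]
scene (-0.075, 0, 0) [266 242]
```

View pics/i2.png

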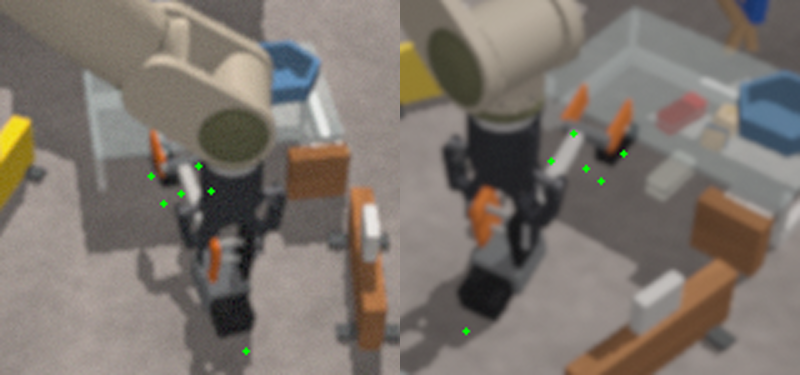

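The jaws appear to have landed on the board's front edge. Back up and out.

Call:
{"op": "drive_tool", "data": {
  "moves": [
    [0,0,-0.015,0,0,0,0.69],
    [-0.005,0,-0.035,0,0,0,0.69],
    [-0.02,0,-0.055,0,0,0,0.69],
    [-0.04,0,-0.065,0,0,0,0.69],
    [-0.06,0,-0.065,0,0,0,0.69],
    [-0.07,0,-0.065,0,0,0,0.69],
    [-0.07,0,-0.065,0,0,0,0.69],
    [-0.07,0,-0.065,0,0,0,0.69]
  ]
}}

```text
t: 10.88
ee_pos: [0.5054, -0.0332, 0.18]
ee_rot: [-0.002, 0.653, 0.758, 0.001]
force: [-0.0, -0.3, -3.0]
grip_width: 0.0594
```

```bash
cat > ov.py <<'E'
from h import *
import sys
def over(name,lift,L=.209,pitch=0):
    T=toolT(); im={n:r.snapshot(n) for n in('side','scene')}
    for n in im:
        cv2.imwrite(f'pics/{name}_{n}_raw.png',im[n])
        for q in [(.209,0,.024),(.238,.03,.042),(.238,-.03,.042),(.18,.03,.042),(.18,-.03,.042),(-.075,0,.0),(0,.032,.128),(0,-.032,.128)]:
            Q=T@np.array([q[0],-q[1],0,1]); Q[2]=T[2,3]-.110+q[2]
            u=proj(n,Q[:3]).round().astype(int); cv2.circle(im[n],tuple(int(i) for i in u),1,(0,255,0),-1)
    c={n:proj(n,(T@[.1,0,.05,1])[:3]) for n in im}; out=[]
    for n in im:
        x=int(np.clip(c[n][0]-80,0,400));y=int(np.clip(c[n][1]-75,0,270))
        out.append(cv2.resize(im[n][y:y+150,x:x+160],(400,375),interpolation=2))
    cv2.imwrite(f'pics/{name}.png',np.hstack(out))
E
python3 - <<'E'
from ov import *
s=r.sense(); print(s['ee_pos'],s['force'],s['wrist_torque'],s['grip_width']); over('j1',0)
cv2.imwrite('pics/j_w.png',r.snapshot('wrist'))
E
```

```text
[ 0.50536616 -0.03317938  0.1800495 ] [-0.02353328 -0.30203594 -2.99647646] [ 0.01363776 -0.0003387  -0.05240249] 0.059354748930974865
```

View pics/j1.png

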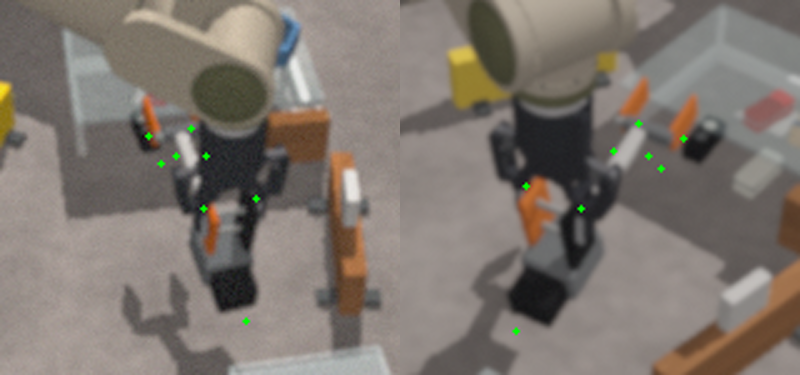

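View pics/j_w.png

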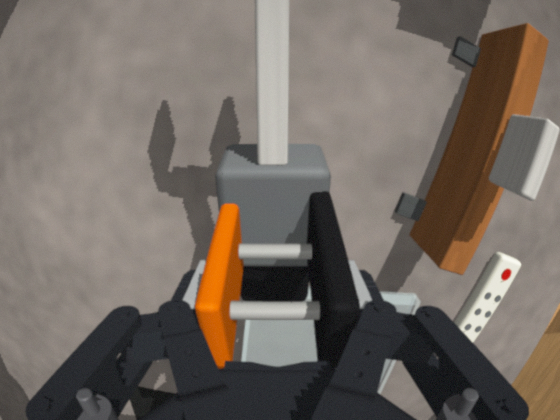

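The reacher has pitched nose-up in the grip. I'll set it down on the free ledge here and regrip level.

Call:
{"op": "drive_tool", "data": {
  "moves": [
    [0.01,0,0.02,0,0,0,0.69],
    [0.02,0,0.035,0,0,0,0.69],
    [0.02,0,0.045,0,0,0,0.69],
    [0.02,0,0.052,0,0,0,0.69],
    [0.02,0,0.058,0,0,0,0.69],
    [0.02,0,0.063,0,0,0,0.69],
    [0.02,0,0.067,0,0,0,0.69],
    [0.02,0,0.067,0,0,0,0.69]
  ]
}}

```text
t: 11.7
ee_pos: [0.5025, -0.0127, 0.1134]
ee_rot: [-0.002, 0.652, 0.758, 0.001]
force: [0.4, 0.7, -2.8]
grip_width: 0.0588
```

Call:
{"op": "drive_tool", "data": {
  "moves": [
    [0,0,0.004,0,0,0,0.69],
    [0,0,0.007,0,0,0,0.69],
    [0,0,0.01,0,0,0,0.69],
    [0,0,0.01,0,0,0,0.69]
  ]
}}

```text
t: 12.03
ee_pos: [0.503, -0.0127, 0.1037]
ee_rot: [-0.001, 0.652, 0.758, 0.001]
force: [-0.1, 1.1, -0.6]
grip_width: 0.0591
```

```bash
python3 - <<'E'
from ov import *
s=r.sense(); print(s['ee_pos'],s['force'],s['wrist_torque'],s['grip_width']); over('k1',0)
E
```

```text
[ 0.5030064  -0.01270391  0.10367977] [-0.142449    1.14007776 -0.60176793] [ 0.1401682  -0.07128698 -0.00200005] 0.059111846278884154
```

View pics/k1.png

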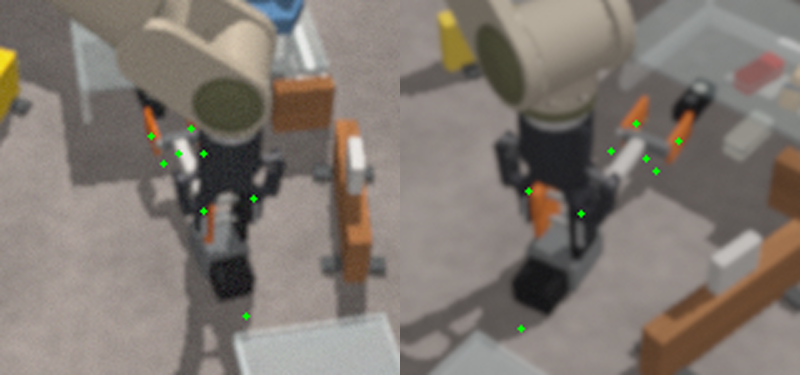

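Call:
{"op": "drive_tool", "data": {
  "moves": [
    [0,0,0.002,0,0,0,0.75],
    [0,0,0.002,0,0,0,0.85],
    [0,0,0,0,0,0,1],
    [0,0,0,0,0,0,1],
    [0,0,-0.02,0,0,0,1],
    [0,0,-0.05,0,0,0,1],
    [0,0,-0.08,0,0,0,1],
    [0,0,-0.1,0,0,0,1],
    [0,0,-0.1,0,0,0,1],
    [0,0,-0.1,0,0,0,1]
  ]
}}

```text
t: 12.97
ee_pos: [0.5031, -0.0134, 0.2042]
ee_rot: [-0.0, 0.652, 0.758, 0.001]
force: [0.6, -0.6, -0.6]
grip_width: 0.0855
```

```bash
python3 - <<'E'
from h import *
T=toolT(); im=r.snapshot('wrist'); cv2.imwrite('pics/l1.png',im); print(T.round(4))
g=rect(im,T,.126,.42,.60,-.08,.10,3300); cv2.imwrite('pics/l2.png',grid(g,.42,.10,3300,.02))
E
```

```text
[[-0.1496  0.9888  0.0012  0.5031]
 [ 0.9887  0.1496  0.0029 -0.0134]
 [ 0.0027  0.0016 -1.      0.2042]
 [ 0.      0.      0.      1.    ]]
```

View pics/l1.png

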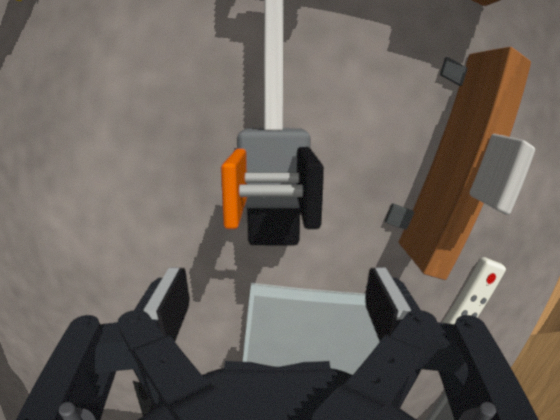

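View pics/l2.png

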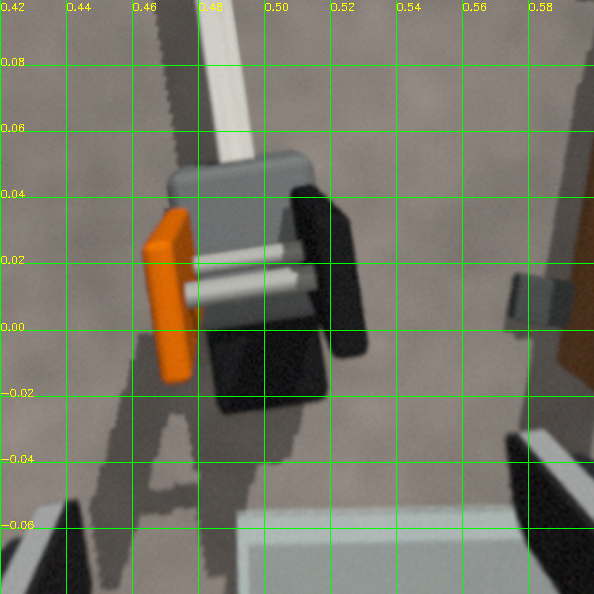

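```bash
python3 - <<'E'
from h import *
print(move_to([.498,.008,.108],np.radians(98.6)))
E
```

```text
(array([ 0.0213, -0.0013,  0.0952]), array([-0.04, -0.21,  0.  ]))
```

Call:
{"op": "drive_tool", "data": {
  "moves": [
    [0.01,-0.001,0.01,0,-0.2,0,1],
    [0.021,-0.001,0.03,0,-0.2,0,1],
    [0.021,-0.001,0.06,0,-0.2,0,1],
    [0.021,-0.001,0.085,0,-0.2,0,1],
    [0.021,-0.001,0.096,0,-0.2,0,1],
    [0.021,-0.001,0.096,0,-0.2,0,1],
    [0.021,-0.001,0.096,0,-0.2,0,0.8],
    [0.021,-0.001,0.096,0,-0.2,0,0.7],
    [0.021,-0.001,0.095,0,-0.2,0,0.67],
    [0.021,-0.001,0.094,0,-0.2,0,0.67],
    [0.021,-0.001,0.09,0,-0.2,0,0.67],
    [0.021,-0.001,0.088,0,-0.2,0,0.67]
  ]
}}

```text
t: 14.02
ee_pos: [0.4984, 0.0077, 0.1158]
ee_rot: [-0.0, 0.652, 0.758, -0.0]
force: [0.3, -0.5, -2.5]
grip_width: 0.0575
```

```bash
python3 - <<'E'
from ov import *
s=r.sense(); print(s['ee_pos'],s['force'],s['wrist_torque'],s['grip_width']); over('m1',0)
y=np.radians(98)
cv2.imwrite('pics/m_w.png',r.snapshot('wrist'))
print(move_to(jaw((.455,.322),y,.084,.113),y))
print(move_to(jaw((.455,.322),y,.008,.113),y))
E
```

```text
[0.49836174 0.00771087 0.11576947] [ 0.30190525 -0.52430576 -2.45393475] [ 0.05558043 -0.01389624  0.00468659] 0.05750571239441741
(array([0.0243, 0.001 , 0.0024]), array([-0.02, -0.  ,  0.6 ]))
(array([0.1003, 0.0018, 0.0024]), array([-0.02, -0.  ,  0.6 ]))
```

View pics/m1.png

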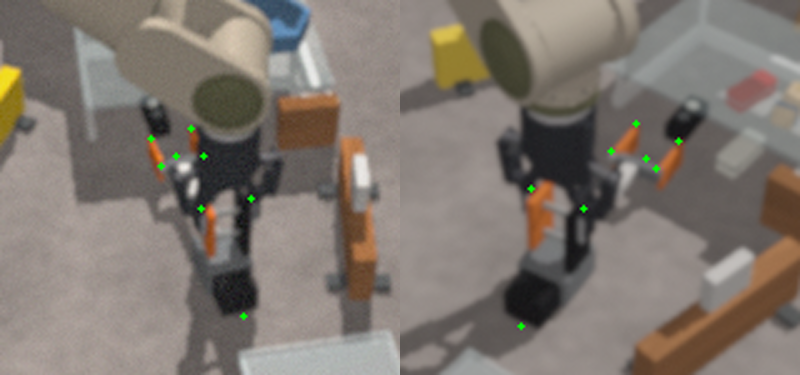

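View pics/m_w.png

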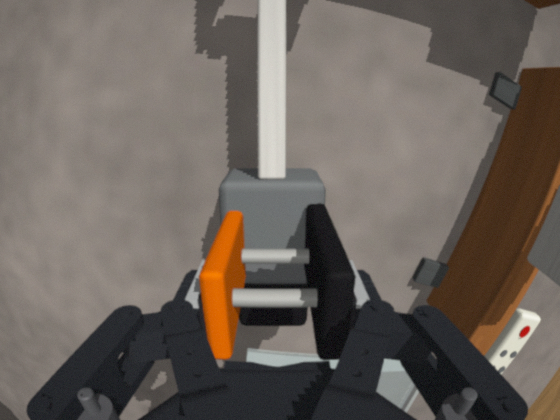

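Overlay now matches the jaws. Advance to the black opener.

Call:
{"op": "drive_tool", "data": {
  "moves": [
    [0.015,0.001,0.004,0,0,0.6,0.67],
    [0.03,0.001,0.004,0,0,0.6,0.67],
    [0.045,0.001,0.004,0,0,0.6,0.67],
    [0.06,0.001,0.004,0,0,0.6,0.67],
    [0.075,0.002,0.004,0,0,0.6,0.67],
    [0.09,0.002,0.004,0,0,0.6,0.67],
    [0.1,0.002,0.004,0,0,0.6,0.67],
    [0.1,0.002,0.004,0,0,0.6,0.67],
    [0.1,0.002,0.004,0,0,0.6,0.67]
  ]
}}

```text
t: 14.92
ee_pos: [0.4854, 0.1069, 0.1114]
ee_rot: [-0.0, 0.656, 0.755, -0.0]
force: [0.8, -0.3, -2.7]
grip_width: 0.0573
```

```bash
python3 - <<'E'
from ov import *
s=r.sense(); print(s['ee_pos'],s['force'],s['wrist_torque'],s['grip_width']); over('n1',0)
E
```

```text
[0.48537626 0.1068644  0.11137764] [ 0.83921038 -0.28361244 -2.68560766] [ 0.02349659 -0.04415015  0.0322063 ] 0.057259284780377645
```

View pics/n1.png

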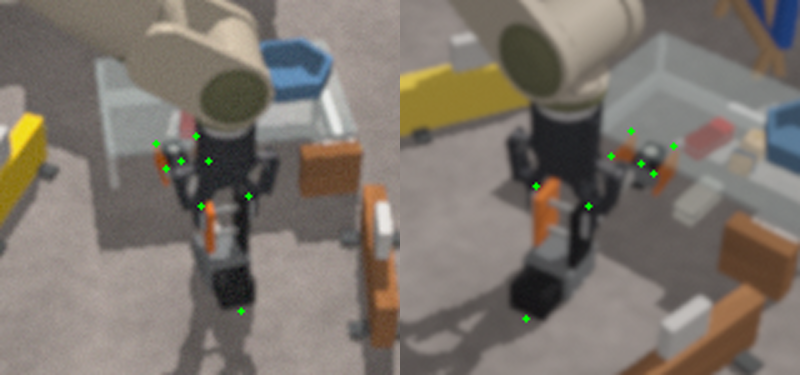

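Call:
{"op": "drive_tool", "data": {
  "newtons": 30,
  "moves": [
    [0,0,-0.001,0,0,0,0.6],
    [0,0,-0.002,0,0,0,0.5],
    [0,0,-0.003,0,0,0,0.42],
    [0,0,-0.004,0,0,0,0.35],
    [0,0,-0.004,0,0,0,0.2],
    [0,0,-0.004,0,0,0,0.1],
    [0,0,-0.004,0,0,0,0.1],
    [0,0,-0.004,0,0,0,0.1],
    [0,0,-0.004,0,0,0,0.1],
    [0,0,-0.004,0,0,0,0.1]
  ]
}}

```text
t: 15.85
ee_pos: [0.4855, 0.1063, 0.1154]
ee_rot: [-0.0, 0.656, 0.755, -0.0]
force: [0.0, -0.1, -3.7]
grip_width: 0.0322
```

```bash
python3 - <<'E'
from ov import *
s=r.sense(); print(s['ee_pos'],s['force'],s['wrist_torque'],s['grip_width']); over('o1',0)
E
```

```text
[0.48554667 0.1062687  0.11536047] [ 0.02642253 -0.08188108 -3.65424175] [-0.12668536 -0.0396974   0.00262599] 0.03224398244639383
```

View pics/o1.png

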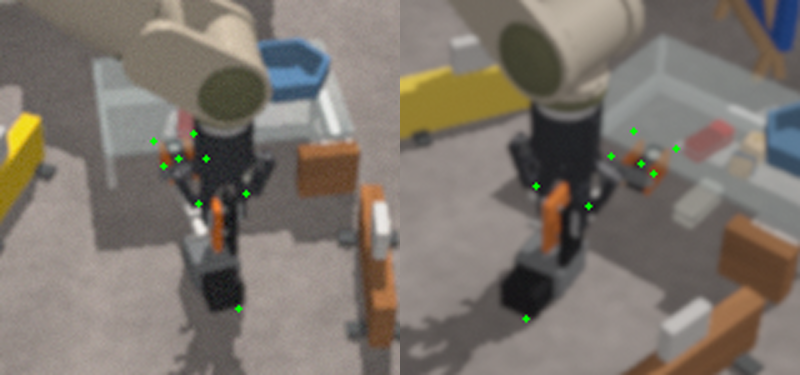

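Grip 32 mm, weight picked up. Lift slightly and retract.

Call:
{"op": "drive_tool", "data": {
  "moves": [
    [0,0,-0.006,0,0,0,0.1],
    [-0.005,0,-0.01,0,0,0,0.1],
    [-0.02,0,-0.01,0,0,0,0.1],
    [-0.04,0,-0.01,0,0,0,0.1],
    [-0.06,0,-0.01,0,0,0,0.1],
    [-0.08,0,-0.01,0,0,0,0.1],
    [-0.1,0,-0.01,0,0,0,0.1],
    [-0.12,0,-0.01,0,0,0,0.1],
    [-0.14,0,-0.015,0,0,0,0.1],
    [-0.16,0,-0.02,0,0,0,0.1],
    [-0.16,0,-0.02,0,0,0,0.1]
  ]
}}

```text
t: 16.87
ee_pos: [0.5089, -0.0556, 0.1369]
ee_rot: [0.002, 0.657, 0.754, 0.0]
force: [-0.0, -0.9, -3.5]
grip_width: 0.032
```

```bash
python3 - <<'E'
from ov import *
s=r.sense(); print(s['ee_pos'],s['force'],s['wrist_torque'],s['grip_width']); over('p1',0)
E
```

```text
[ 0.50887311 -0.05564139  0.13689058] [-0.04420453 -0.865964   -3.49136413] [-0.27130036 -0.15467715 -0.11119448] 0.03202801250733391
```

View pics/p1.png

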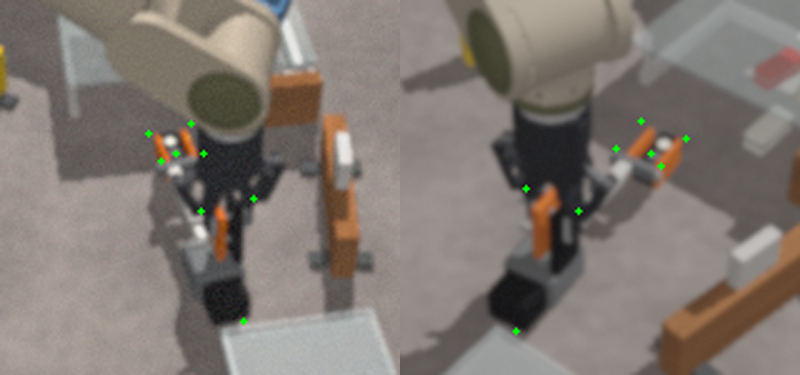

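```bash
python3 - <<'E'
from h import *
y=np.radians(1.5)
print(move_to([.412,-.269,.25],y))
E
```

```text
(array([-0.201 , -0.1246, -0.1141]), array([ 3.00e-02, -0.00e+00,  9.64e+01]))
```

Call:
{"op": "drive_tool", "data": {
  "moves": [
    [0,0,-0.03,0,0,0,0.1],
    [-0.005,-0.003,-0.06,0,0,4,0.1],
    [-0.02,-0.01,-0.09,0,0,10,0.1],
    [-0.04,-0.02,-0.112,0,0,17,0.1],
    [-0.06,-0.035,-0.114,0,0,24,0.1],
    [-0.08,-0.05,-0.114,0,0,31,0.1],
    [-0.1,-0.062,-0.114,0,0,38,0.1],
    [-0.12,-0.075,-0.114,0,0,45,0.1],
    [-0.14,-0.087,-0.114,0,0,52,0.1],
    [-0.16,-0.1,-0.114,0,0,59,0.1],
    [-0.18,-0.112,-0.114,0,0,66,0.1],
    [-0.2,-0.124,-0.114,0,0,73,0.1]
  ]
}}

```text
t: 17.97
ee_pos: [0.412, -0.2679, 0.2498]
ee_rot: [-0.0, 0.977, 0.213, 0.0]
force: [-0.3, -0.2, -2.8]
grip_width: 0.0318
```

```bash
python3 - <<'E'
from h import *
y=np.radians(1.5)
print(move_to([.412,-.269,.15],y))
E
```

```text
(array([-0.0004,  0.0011,  0.0998]), array([-2.000e-02, -0.000e+00,  2.311e+01]))
```

Call:
{"op": "drive_tool", "data": {
  "moves": [
    [0,0.001,0.0,0,0,6,0.1],
    [0,0.001,0.02,0,0,12,0.1],
    [0,0.001,0.05,0,0,18,0.1],
    [0,0.001,0.08,0,0,23,0.1],
    [0,0.001,0.09,0,0,23.1,0.1],
    [0,0.001,0.09,0,0,23.1,0.1],
    [0,0.001,0.09,0,0,23.1,0.1]
  ]
}}

```text
t: 18.55
ee_pos: [0.4128, -0.2686, 0.1607]
ee_rot: [-0.0, 1.0, 0.015, 0.0]
force: [0.4, 0.2, -2.7]
grip_width: 0.0319
```

```bash
python3 - <<'E'
from ov import *
s=r.sense(); print(s['ee_pos'],s['force'],s['wrist_torque'],s['grip_width']); over('q1',0)
E
```

```text
[ 0.4128039  -0.26862543  0.16068397] [ 0.41717391  0.16942062 -2.74183807] [-0.12264714  0.22116544 -0.06595875] 0.03193405342748413
```

View pics/q1.png

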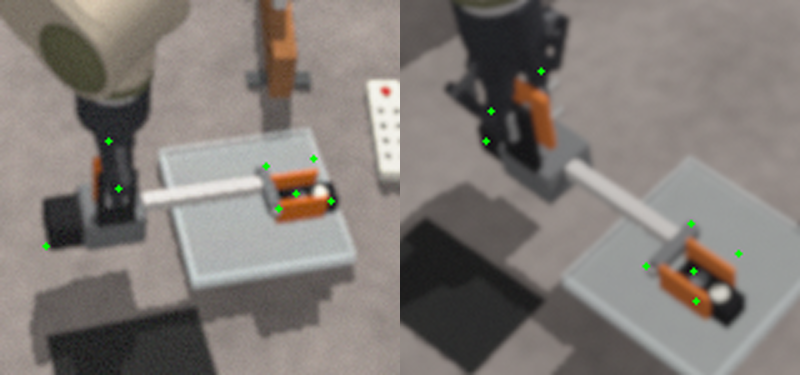

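Call:
{"op": "drive_tool", "data": {
  "moves": [
    [-0.003,0,0.01,0,0,0,0.1],
    [-0.005,0,0.02,0,0,0,0.1],
    [-0.005,0,0.03,0,0,0,0.1],
    [-0.005,0,0.036,0,0,0,0.1],
    [-0.005,0,0.038,0,0,0,0.1],
    [-0.005,0,0.038,0,0,0,0.1],
    [-0.005,0,0.038,0,0,0,0.4],
    [-0.005,0,0.038,0,0,0,0.48],
    [-0.005,0,0.038,0,0,0,0.55],
    [-0.005,0,0.038,0,0,0,0.62],
    [-0.005,0,0.036,0,0,0,0.67],
    [-0.005,0,0.034,0,0,0,0.67]
  ]
}}

```text
t: 19.65
ee_pos: [0.4082, -0.2694, 0.1278]
ee_rot: [0.001, 1.0, 0.014, 0.001]
force: [0.1, -0.1, -3.6]
grip_width: 0.0571
```

Call:
{"op": "drive_tool", "data": {
  "moves": [
    [0,0,-0.01,0,0,0,0.67],
    [0,0,-0.03,0,0,0,0.67],
    [0,0,-0.06,0,0,0,0.67],
    [0,0,-0.09,0,0,0,0.67],
    [0,0,-0.12,0,0,0,0.67],
    [0,0,-0.13,0,0,0,0.67],
    [0,0,-0.13,0,0,0,0.67]
  ]
}}

```text
t: 20.23
ee_pos: [0.4085, -0.2697, 0.2604]
ee_rot: [0.003, 1.0, 0.014, 0.003]
force: [0.4, -0.3, -3.6]
grip_width: 0.0573
```

```bash
python3 - <<'E'
from ov import *
s=r.sense(); print(s['ee_pos'],s['force'],s['wrist_torque'],s['grip_width']); over('r1',0)
a=cv2.imread('pics/r1_scene_raw.png'); b=cv2.imread('pics/r1_side_raw.png')
cv2.imwrite('pics/r2.png',np.hstack([cv2.resize(b[100:220,200:360],(400,300),interpolation=2),cv2.resize(a[100:220,280:440],(400,300),interpolation=2)]))
E
```

```text
[ 0.40846609 -0.2696754   0.26039196] [ 0.3765286  -0.28415344 -3.55473809] [0.05466124 0.03235417 0.00304068] 0.05731219536801129
```

View pics/r1.png

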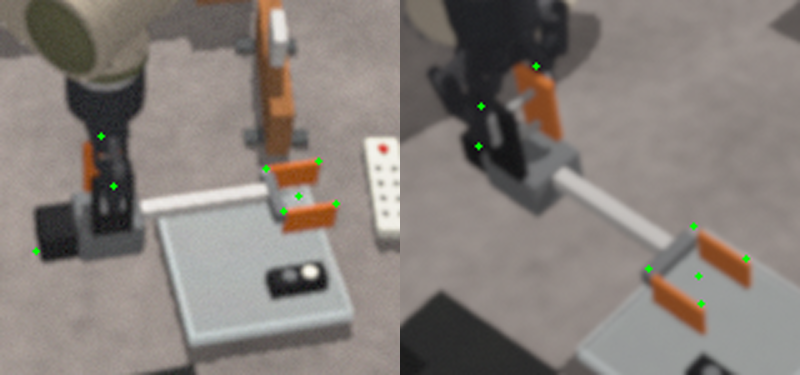

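View pics/r2.png

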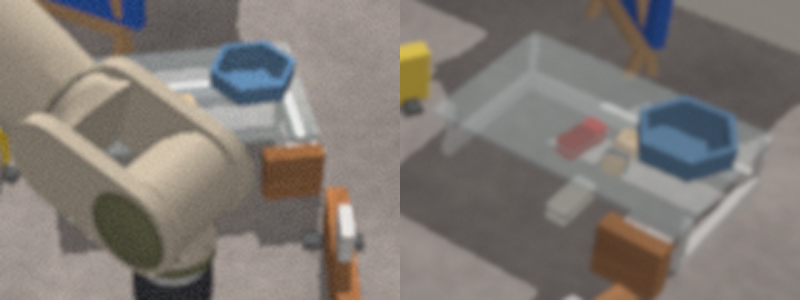

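Opener is in the tray. Next: white case.

```bash
python3 - <<'E'
from h import *
for P in ([.5415,.313,.013],[.451,.4155,.013],[.542,.431,.013]): print(proj('scene',P).round(1),proj('side',P).round(1))
im=cv2.imread('pics/r1_scene_raw.png')
y=np.radians(90); print(jaw((.5415,.313),y,.124,.26), move_to(jaw((.5415,.313),y,.124,.26),y))
E
```

```text
[347.6 179.1] [280.6 165.3]
[341.6 151.5] [252.3 150.2]
[367.9 160.2] [275.4 145.3]
[np.float64(0.5415), np.float64(-0.019999999999999962), 0.26] (array([ 0.1409, -0.2449, -0.0033]), array([ 8.000e-02, -1.000e-02, -8.837e+01]))
```

Call:
{"op": "drive_tool", "data": {
  "moves": [
    [0.01,-0.015,0,0,0,-6,0.67],
    [0.02,-0.035,-0.005,0,0,-12,0.67],
    [0.033,-0.055,-0.005,0,0,-19,0.67],
    [0.046,-0.077,-0.005,0,0,-26,0.67],
    [0.058,-0.1,-0.005,0,0,-33,0.67],
    [0.07,-0.12,-0.005,0,0,-40,0.67],
    [0.082,-0.142,-0.005,0,0,-47,0.67],
    [0.095,-0.165,-0.005,0,0,-54,0.67],
    [0.108,-0.187,-0.005,0,0,-61,0.67],
    [0.12,-0.21,-0.005,0,0,-68,0.67],
    [0.132,-0.23,-0.005,0,0,-75,0.67],
    [0.141,-0.245,-0.005,0,0,-82,0.67]
  ]
}}

```text
t: 21.33
ee_pos: [0.5415, -0.018, 0.2592]
ee_rot: [-0.001, 0.743, 0.669, -0.001]
force: [0.7, 0.2, -3.3]
grip_width: 0.0571
```

```bash
python3 - <<'E'
from h import *
y=np.radians(90); print(move_to(jaw((.5415,.313),y,.124,.125),y))
E
```

```text
(array([-0.002 ,  0.0006,  0.1342]), array([-0.16, -0.03, -5.97]))
```

Call:
{"op": "drive_tool", "data": {
  "moves": [
    [-0.001,0,0.01,0,0,-4,0.67],
    [-0.002,0.001,0.04,0,0,-6,0.67],
    [-0.002,0.001,0.07,0,0,-6,0.67],
    [-0.002,0.001,0.1,0,0,-6,0.67],
    [-0.002,0.001,0.125,0,0,-6,0.67],
    [-0.002,0.001,0.135,0,0,-6,0.67],
    [-0.002,0.001,0.14,0,0,-6,0.67],
    [-0.002,0.001,0.144,0,0,-6,0.67],
    [-0.002,0.001,0.144,0,0,-6,0.67]
  ]
}}

```text
t: 22.08
ee_pos: [0.5421, -0.02, 0.1153]
ee_rot: [-0.001, 0.707, 0.707, -0.001]
force: [0.1, 0.5, -3.1]
grip_width: 0.0572
```

```bash
python3 - <<'E'
from ov import *
s=r.sense(); print(s['ee_pos'],s['force'],s['wrist_torque'],s['grip_width']); over('s1',0)
y=np.radians(90); print(move_to(jaw((.5415,.313),y,.008,.112),y))
E
```

```text
[ 0.54206288 -0.02004311  0.11527784] [ 0.12721764  0.49289288 -3.05672002] [ 0.06045778 -0.01288345  0.0050458 ] 0.05718249193282729
(array([ 0.1161, -0.0009,  0.0043]), array([-0.06, -0.01,  0.03]))
```

View pics/s1.png

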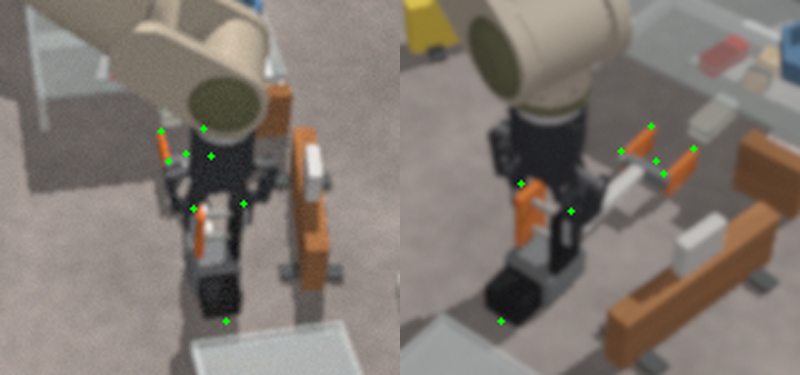

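Call:
{"op": "drive_tool", "data": {
  "moves": [
    [0.018,-0.001,0.002,0,0,0,0.67],
    [0.036,-0.001,0.003,0,0,0,0.67],
    [0.054,-0.001,0.003,0,0,0,0.67],
    [0.072,-0.001,0.003,0,0,0,0.67],
    [0.088,-0.001,0.003,0,0,0,0.67],
    [0.102,-0.001,0.003,0,0,0,0.67],
    [0.116,-0.001,0.003,0,0,0,0.67],
    [0.116,-0.001,0.003,0,0,0,0.67],
    [0.116,-0.001,0.003,0,0,0,0.67]
  ]
}}

```text
t: 22.93
ee_pos: [0.5417, 0.0961, 0.1141]
ee_rot: [0.0, 0.706, 0.708, 0.0]
force: [-1.3, 0.4, -2.3]
grip_width: 0.0573
```

```bash
python3 - <<'E'
from ov import *
s=r.sense(); print(s['ee_pos'],s['force'],s['wrist_torque'],s['grip_width']); over('t1',0)
E
```

```text
[0.54168437 0.09611847 0.11409329] [-1.32714004  0.42405021 -2.31793798] [ 0.00743564 -0.01038598 -0.00544683] 0.057292950035041174
```

View pics/t1.png

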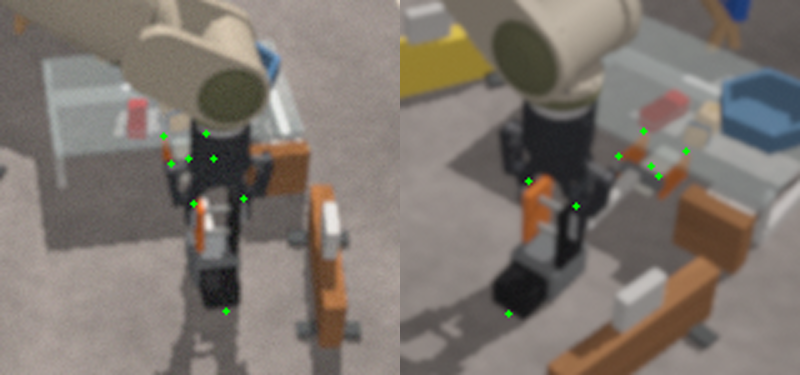

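Call:
{"op": "drive_tool", "data": {
  "newtons": 30,
  "moves": [
    [0,0,-0.001,0,0,0,0.55],
    [0,0,-0.002,0,0,0,0.45],
    [0,0,-0.003,0,0,0,0.35],
    [0,0,-0.003,0,0,0,0.2],
    [0,0,-0.003,0,0,0,0.1],
    [0,0,-0.003,0,0,0,0.1],
    [0,0,-0.003,0,0,0,0.1],
    [0,0,-0.003,0,0,0,0.1],
    [0,0,-0.009,0,0,0,0.1],
    [0,0,-0.013,0,0,0,0.1],
    [-0.01,0,-0.013,0,0,0,0.1],
    [-0.025,0,-0.013,0,0,0,0.1]
  ]
}}

```text
t: 24.03
ee_pos: [0.5417, 0.0704, 0.1272]
ee_rot: [0.0, 0.706, 0.708, 0.0]
force: [-0.3, -1.3, -3.6]
grip_width: 0.0322
```

Call:
{"op": "drive_tool", "data": {
  "moves": [
    [-0.02,0,0,0,0,0,0.1],
    [-0.045,0,0,0,0,0,0.1],
    [-0.07,0,0,0,0,0,0.1],
    [-0.095,0,0,0,0,0,0.1],
    [-0.12,0,-0.005,0,0,0,0.1],
    [-0.14,0,-0.02,0,0,0,0.1],
    [-0.15,0,-0.05,0,0,0,0.1],
    [-0.15,0,-0.08,0,0,0,0.1],
    [-0.15,0,-0.11,0,0,0,0.1],
    [-0.15,0,-0.13,0,0,0,0.1],
    [-0.15,0,-0.13,0,0,0,0.1]
  ]
}}

```text
t: 24.95
ee_pos: [0.543, -0.0807, 0.2617]
ee_rot: [0.004, 0.706, 0.708, 0.002]
force: [0.8, -0.1, -2.7]
grip_width: 0.0321
```

```bash
python3 - <<'E'
from ov import *
s=r.sense(); print(s['ee_pos'],s['force'],s['wrist_torque'],s['grip_width']); over('u1',0)
y=np.radians(1.5); print(move_to([.406,-.189,.25],y))
E
```

```text
[ 0.54295938 -0.08073335  0.2616747 ] [ 0.84248147 -0.13254781 -2.70719102] [-0.17935142 -0.10991541 -0.03456323] 0.03205274504660224
(array([-0.1087, -0.1358,  0.0066]), array([ 4.000e-02, -2.000e-02,  8.861e+01]))
```

View pics/u1.png

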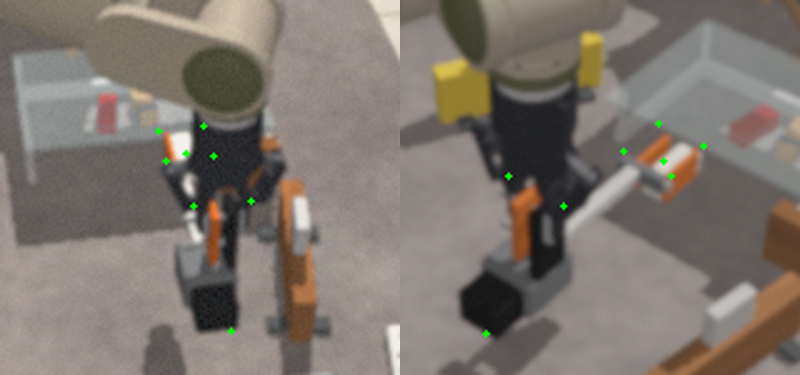

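Call:
{"op": "drive_tool", "data": {
  "moves": [
    [-0.005,-0.005,0.003,0,0,5,0.1],
    [-0.013,-0.015,0.003,0,0,11,0.1],
    [-0.022,-0.027,0.003,0,0,18,0.1],
    [-0.032,-0.04,0.003,0,0,25,0.1],
    [-0.042,-0.052,0.003,0,0,32,0.1],
    [-0.052,-0.065,0.003,0,0,39,0.1],
    [-0.062,-0.077,0.003,0,0,46,0.1],
    [-0.072,-0.09,0.003,0,0,53,0.1],
    [-0.082,-0.102,0.003,0,0,60,0.1],
    [-0.092,-0.115,0.003,0,0,67,0.1],
    [-0.1,-0.126,0.003,0,0,74,0.1],
    [-0.109,-0.136,0.005,0,0,81,0.1]
  ]
}}

```text
t: 26.05
ee_pos: [0.4045, -0.1893, 0.2499]
ee_rot: [-0.001, 0.997, 0.076, -0.001]
force: [-0.1, 0.7, -3.0]
grip_width: 0.0322
```

```bash
python3 - <<'E'
from h import *
y=np.radians(1.5)
print(move_to([.406,-.189,.124],y))
E
```

```text
(array([0.0017, 0.0002, 0.1259]), array([-0.11,  0.1 ,  7.26]))
```

Call:
{"op": "drive_tool", "data": {
  "moves": [
    [0.001,0,0.015,0,0,5,0.1],
    [0.002,0,0.04,0,0,7.3,0.1],
    [0.002,0,0.07,0,0,7.3,0.1],
    [0.002,0,0.095,0,0,7.3,0.1],
    [0.002,0,0.11,0,0,7.3,0.1],
    [0.002,0,0.12,0,0,7.3,0.1],
    [0.002,0,0.126,0,0,7.3,0.1],
    [0.002,0,0.126,0,0,7.3,0.1],
    [0.002,0,0.126,0,0,7.3,0.4],
    [0.002,0,0.126,0,0,7.3,0.5],
    [0.002,0,0.126,0,0,7.3,0.6],
    [0.002,0,0.126,0,0,7.3,0.67]
  ]
}}

```text
t: 27.05
ee_pos: [0.4064, -0.1889, 0.1243]
ee_rot: [-0.001, 1.0, 0.013, -0.001]
force: [-1.0, -0.6, -2.8]
grip_width: 0.0573
```

Call:
{"op": "drive_tool", "data": {
  "moves": [
    [0,0,-0.003,0,0,0,0.67],
    [0,0,-0.01,0,0,0,0.67],
    [0,0,-0.03,0,0,0,0.67],
    [0,0,-0.06,0,0,0,0.67],
    [0,0,-0.09,0,0,0,0.67],
    [0,0,-0.12,0,0,0,0.67],
    [0,0,-0.135,0,0,0,0.67],
    [0,0,-0.135,0,0,0,0.67]
  ]
}}

```text
t: 27.72
ee_pos: [0.4074, -0.1897, 0.2632]
ee_rot: [0.002, 1.0, 0.013, 0.002]
force: [-0.2, -0.4, -2.2]
grip_width: 0.0571
```

```bash
python3 - <<'E'
from ov import *
s=r.sense(); print(s['ee_pos'],s['force'],s['wrist_torque'],s['grip_width']); over('v1',0)
a=cv2.imread('pics/v1_scene_raw.png'); b=cv2.imread('pics/v1_side_raw.png')
cv2.imwrite('pics/v2.png',np.hstack([cv2.resize(b[100:220,200:360],(400,300),interpolation=2),cv2.resize(a[100:220,280:440],(400,300),interpolation=2)]))
y=np.radians(77); print(jaw((.451,.4155),y,.2,.26), move_to(jaw((.451,.4155),y,.2,.26),y))
E
```

```text
[ 0.40744565 -0.18968611  0.26317657] [-0.15125007 -0.39372733 -2.22912902] [0.04586978 0.06173152 0.02607567] 0.057120283717310726
[np.float64(0.35899501877335926), np.float64(0.016982643502838735), 0.26] (array([-0.0421, -0.207 , -0.0006]), array([-9.000e-02,  1.000e-02, -7.554e+01]))
```

View pics/v1.png

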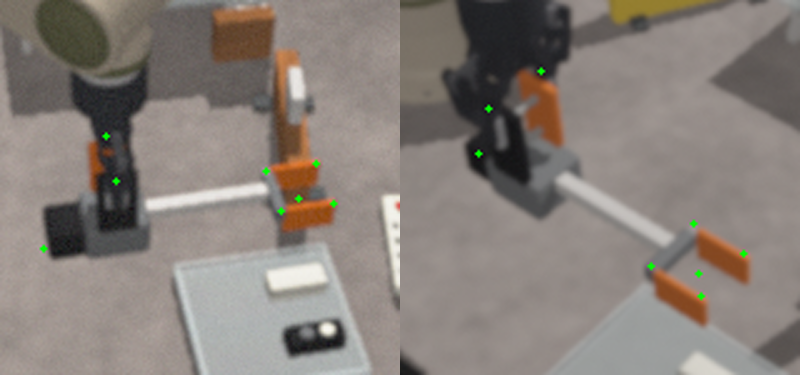

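View pics/v2.png

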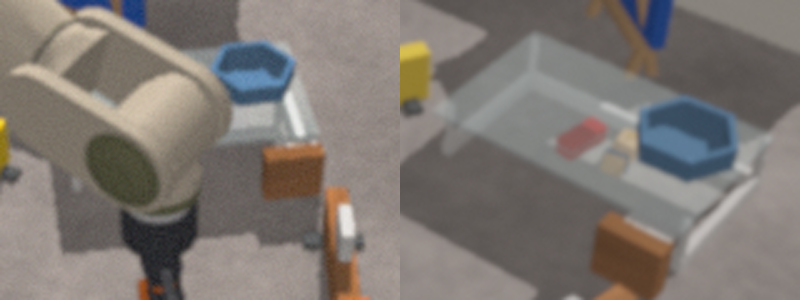

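Call:
{"op": "drive_tool", "data": {
  "moves": [
    [-0.003,-0.012,0,0,0,-5,0.67],
    [-0.007,-0.03,0,0,0,-11,0.67],
    [-0.011,-0.05,0,0,0,-18,0.67],
    [-0.015,-0.07,0,0,0,-25,0.67],
    [-0.019,-0.09,0,0,0,-32,0.67],
    [-0.023,-0.11,0,0,0,-39,0.67],
    [-0.027,-0.13,0,0,0,-46,0.67],
    [-0.031,-0.15,0,0,0,-53,0.67],
    [-0.035,-0.17,0,0,0,-60,0.67],
    [-0.039,-0.19,0,0,0,-67,0.67],
    [-0.042,-0.207,0,0,0,-73,0.67],
    [-0.042,-0.207,0,0,0,-75.5,0.67]
  ]
}}

```text
t: 28.82
ee_pos: [0.3577, 0.0193, 0.2579]
ee_rot: [-0.002, 0.78, 0.625, -0.001]
force: [-0.2, -1.6, -3.4]
grip_width: 0.0574
```

Call:
{"op": "drive_tool", "data": {
  "moves": [
    [0,0,0.02,0,0,0,0.67],
    [0,0,0.05,0,0,0,0.67],
    [0,0,0.08,0,0,0,0.67],
    [0,0,0.11,0,0,0,0.67],
    [0,0,0.13,0,0,0,0.67],
    [0,0,0.14,0,0,0,0.67],
    [0,0,0.145,0,0,0,0.67],
    [0,0,0.145,0,0,0,0.67]
  ]
}}

```text
t: 29.48
ee_pos: [0.3561, 0.0201, 0.1117]
ee_rot: [-0.004, 0.78, 0.625, -0.002]
force: [-0.5, 0.7, -3.1]
grip_width: 0.0573
```

```bash
python3 - <<'E'
from ov import *
s=r.sense(); print(s['ee_pos'],s['force'],s['wrist_torque'],s['grip_width']); over('w1',0)
y=np.radians(77); print(move_to(jaw((.451,.4155),y,.008,.113),y))
a=cv2.imread('pics/w1_side_raw.png')
cv2.imwrite('pics/w2.png',cv2.resize(a[100:220,200:360],None,fx=4,fy=4,interpolation=2))
E
```

```text
[0.35608375 0.02005686 0.11168962] [-0.45636542  0.68620145 -3.10731213] [ 0.01252649 -0.05745517 -0.00585917] 0.057321072129986474
(array([0.1898, 0.0039, 0.0003]), array([-0.27, -0.09,  0.42]))
```

View pics/w1.png

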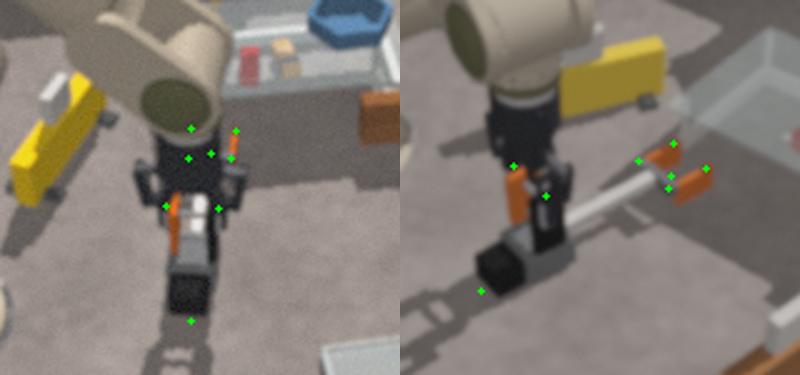

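View pics/w2.png

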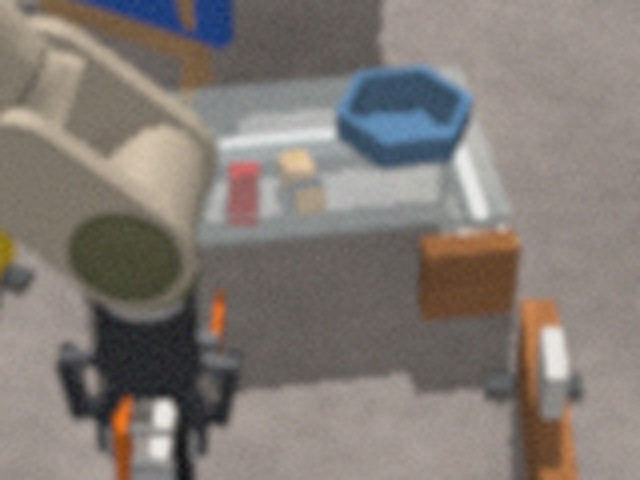

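The red case has been knocked aside about 2 cm: it shows at side (261,148) against a predicted (252,150). I'll remeasure it.

```bash
python3 - <<'E'
from h import *
for n in('side','scene'):
    im=cv2.imread(f'pics/w1_{n}_raw.png') if n=='side' else cv2.imread('pics/v1_scene_raw.png')
    g=rect(im,None,.02,.40,.62,.27,.48,1700,n=n); cv2.imwrite(f'pics/x_{n}.png',grid(g,.40,.48,1700,.02))
    h=cv2.cvtColor(g,cv2.COLOR_BGR2HSV); m=((h[...,0]<8)|(h[...,0]>172))&(h[...,1]>70)
    m=cv2.morphologyEx(m.astype(np.uint8),cv2.MORPH_OPEN,np.ones((5,5)))
    k,l,st,c=cv2.connectedComponentsWithStats(m)
    i=1+np.argmax(st[1:,4]); pts=np.argwhere(l==i)[:,::-1].astype(np.float32); rc=cv2.minAreaRect(pts)
    print(n,.40+rc[0][0]/1700,.48-rc[0][1]/1700,np.array(rc[1])/1700,rc[2])
a=[cv2.imread(f'pics/x_{n}.png') for n in('side','scene')]; cv2.imwrite('pics/x2.png',np.hstack(a))
E
```

```text
side 0.48408856560202207 0.42330158906824444 [0.02860391 0.07852418] 7.275004863739014
scene 0.48870527379653034 0.4224259858972886 [0.03262589 0.0728571 ] 6.499346733093262
```

View pics/x2.png

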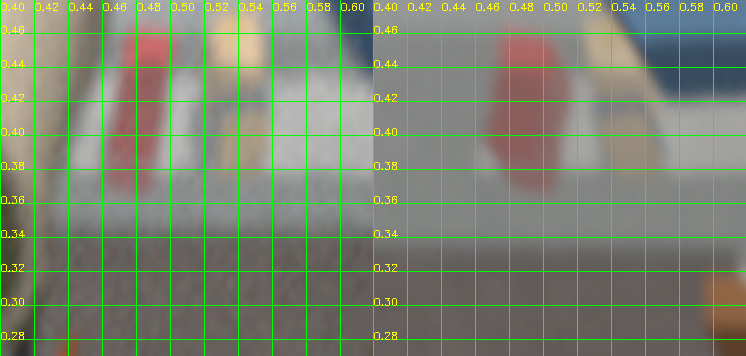

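```bash
python3 - <<'E'
from h import *
y=np.radians(84)
print(move_to(jaw((.482,.421),y,.205,.114),y))
E
```

```text
(array([ 0.0076,  0.0819, -0.0014]), array([-0.26, -0.1 , -6.58]))
```

Call:
{"op": "drive_tool", "data": {
  "moves": [
    [0,0.015,-0.008,-0.2,0,-2,0.65],
    [0.001,0.035,-0.008,-0.2,0,-4,0.62],
    [0.003,0.055,-0.008,-0.2,0,-6.6,0.585],
    [0.006,0.07,-0.006,-0.2,0,-6.6,0.585],
    [0.008,0.082,-0.004,-0.2,0,-6.6,0.585],
    [0.008,0.082,-0.003,-0.2,0,-6.6,0.585],
    [0.008,0.082,-0.003,-0.2,0,-6.6,0.585]
  ]
}}

```text
t: 30.17
ee_pos: [0.4387, 0.0096, 0.1157]
ee_rot: [-0.001, 0.743, 0.669, 0.0]
force: [0.3, 1.3, -2.5]
grip_width: 0.0501
```

```bash
python3 - <<'E'
from ov import *
s=r.sense(); print(s['ee_pos'],s['force'],s['wrist_torque'],s['grip_width']); over('y1',0)
y=np.radians(84); print(move_to(jaw((.482,.421),y,.01,.114),y))
a=cv2.imread('pics/y1_scene_raw.png')
cv2.imwrite('pics/y2.png',cv2.resize(a[110:230,260:420],None,fx=4,fy=4,interpolation=2))
E
```

```text
[0.43867488 0.00959262 0.11570271] [ 0.3135621   1.29592166 -2.48197177] [ 0.00603092  0.03211669 -0.01206911] 0.050085179625140475
(array([0.1946, 0.0007, 0.0022]), array([-0.08, -0.1 ,  0.03]))
```

View pics/y1.png

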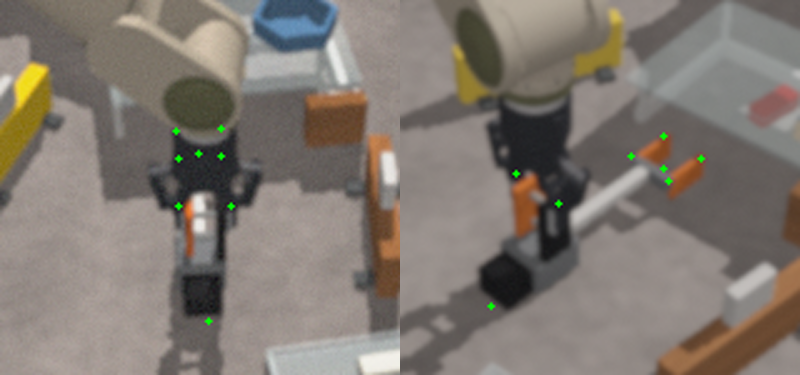

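View pics/y2.png

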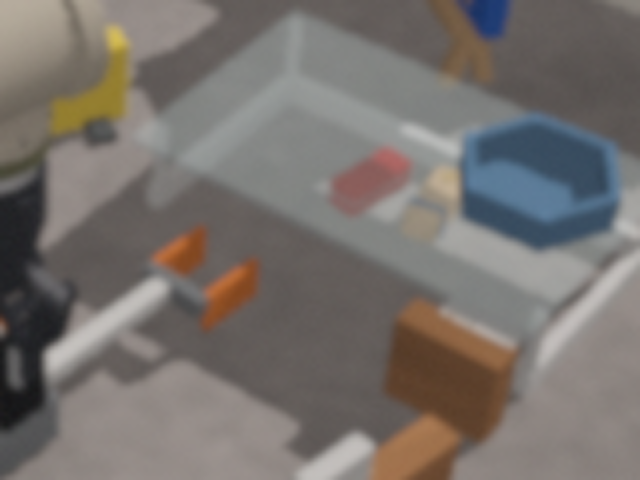

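Call:
{"op": "drive_tool", "data": {
  "moves": [
    [0.02,0,0.002,0,0,0,0.585],
    [0.04,0,0.002,0,0,0,0.585],
    [0.06,0,0.002,0,0,0,0.585],
    [0.08,0,0.002,0,0,0,0.585],
    [0.1,0,0.002,0,0,0,0.585],
    [0.12,0,0.002,0,0,0,0.585],
    [0.125,0,0.002,0,0,0,0.585],
    [0.125,0,0.002,0,0,0,0.585]
  ]
}}

```text
t: 30.93
ee_pos: [0.4507, 0.1347, 0.1142]
ee_rot: [-0.001, 0.742, 0.67, 0.0]
force: [0.1, 0.2, -3.8]
grip_width: 0.05
```

```bash
python3 - <<'E'
from ov import *
s=r.sense(); print(s['ee_pos'],s['force'],s['wrist_torque'],s['grip_width']); over('z1',0)
a=cv2.imread('pics/z1_scene_raw.png')
cv2.imwrite('pics/z2.png',cv2.resize(a[110:210,280:420],None,fx=5.5,fy=5.5,interpolation=2))
E
```

```text
[0.45066817 0.13471409 0.11424764] [ 0.12775803  0.17736632 -3.77646938] [ 0.08585836 -0.0716982  -0.00493753] 0.049966105444890094
```

View pics/z2.png

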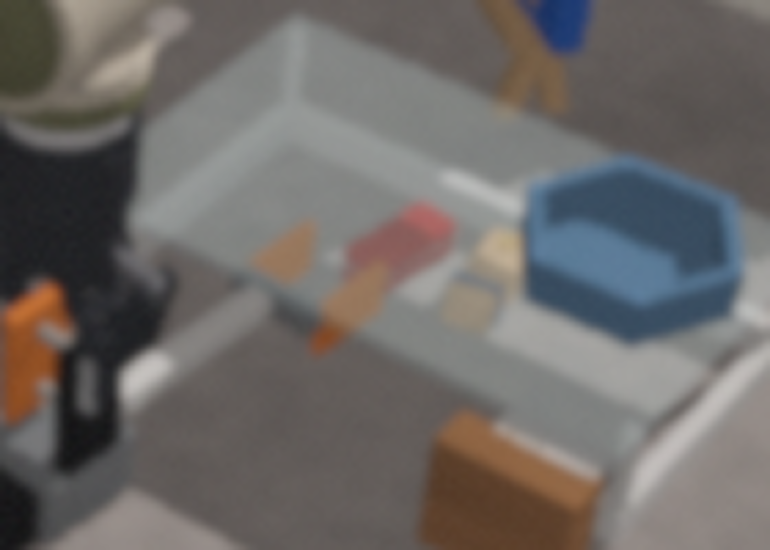

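Call:
{"op": "drive_tool", "data": {
  "moves": [
    [0.012,0,0,0,0,0,0.585],
    [0.024,0,0,0,0,0,0.585],
    [0.036,0,0,0,0,0,0.585],
    [0.048,0,0,0,0,0,0.585],
    [0.06,0,0,0,0,0,0.585],
    [0.07,0,0,0,0,0,0.585],
    [0.07,0,0,0,0,0,0.585],
    [0.07,0,0,0,0,0,0.585]
  ]
}}

```text
t: 31.7
ee_pos: [0.458, 0.2033, 0.1141]
ee_rot: [-0.001, 0.743, 0.67, -0.0]
force: [1.3, 0.1, -2.2]
grip_width: 0.05
```

```bash
python3 - <<'E'
from ov import *
s=r.sense(); print(s['ee_pos'],s['force'],s['wrist_torque'],s['grip_width']); over('A1',0)
a=cv2.imread('pics/A1_scene_raw.png')
cv2.imwrite('pics/A2.png',cv2.resize(a[110:210,280:420],None,fx=5.5,fy=5.5,interpolation=2))
E
```

```text
[0.45800026 0.2033164  0.11413189] [ 1.32610185  0.10427973 -2.20096051] [ 0.01797531 -0.02482956 -0.03718513] 0.04995751060737632
```

View pics/A2.png

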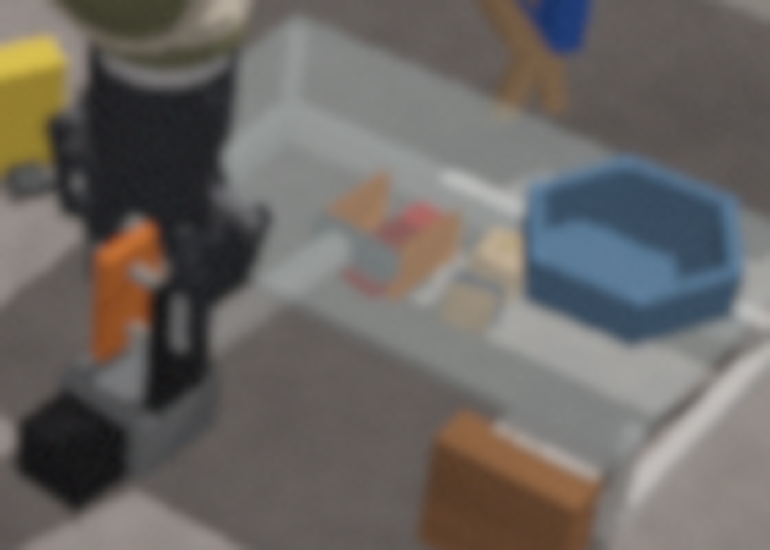

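Call:
{"op": "drive_tool", "data": {
  "newtons": 30,
  "moves": [
    [-0.012,0,0,0,0,0,0.585],
    [-0.012,0,-0.001,0,0,0,0.5],
    [-0.012,0,-0.002,0,0,0,0.4],
    [-0.012,0,-0.003,0,0,0,0.3],
    [-0.012,0,-0.003,0,0,0,0.1],
    [-0.012,0,-0.003,0,0,0,0.1],
    [-0.012,0,-0.003,0,0,0,0.1],
    [-0.012,0,-0.003,0,0,0,0.1],
    [-0.012,0,-0.009,0,0,0,0.1],
    [-0.012,0,-0.013,0,0,0,0.1],
    [-0.02,0,-0.013,0,0,0,0.1],
    [-0.03,0,-0.013,0,0,0,0.1]
  ]
}}

```text
t: 32.8
ee_pos: [0.455, 0.1726, 0.1275]
ee_rot: [-0.001, 0.743, 0.67, 0.0]
force: [-0.5, 0.4, -2.4]
grip_width: 0.0321
```

```bash
python3 - <<'E'
from ov import *
s=r.sense(); print(s['ee_pos'],s['force'],s['wrist_torque'],s['grip_width']); over('B1',0)
a=cv2.imread('pics/B1_scene_raw.png')
cv2.imwrite('pics/B2.png',cv2.resize(a[110:210,280:420],None,fx=5.5,fy=5.5,interpolation=2))
E
```

```text
[0.45497021 0.17255059 0.12747158] [-0.46789797  0.42972288 -2.37008112] [-0.0318046  -0.02937817 -0.02372402] 0.032092204447840264
```

View pics/B2.png

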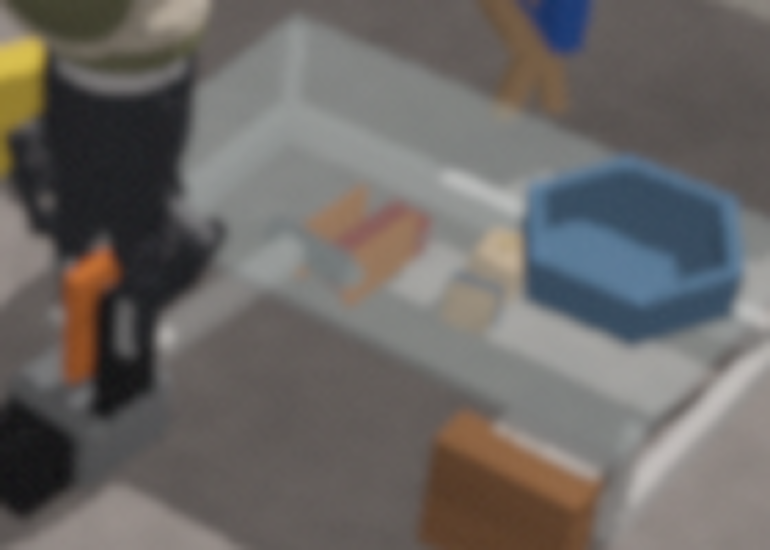

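Red held. Retract and raise.

Call:
{"op": "drive_tool", "data": {
  "moves": [
    [-0.02,0,0,0,0,0,0.1],
    [-0.045,0,0,0,0,0,0.1],
    [-0.07,0,0,0,0,0,0.1],
    [-0.095,0,0,0,0,0,0.1],
    [-0.12,0,0,0,0,0,0.1],
    [-0.15,0,0,0,0,0,0.1],
    [-0.18,0,-0.01,0,0,0,0.1],
    [-0.205,0,-0.03,0,0,0,0.1],
    [-0.22,0,-0.06,0,0,0,0.1],
    [-0.22,0,-0.09,0,0,0,0.1],
    [-0.22,0,-0.12,0,0,0,0.1],
    [-0.22,0,-0.13,0,0,0,0.1]
  ]
}}

```text
t: 33.9
ee_pos: [0.4327, -0.0483, 0.2609]
ee_rot: [0.002, 0.744, 0.668, 0.001]
force: [0.9, 0.0, -2.6]
grip_width: 0.032
```

```bash
python3 - <<'E'
from ov import *
s=r.sense(); print(s['ee_pos'],s['force'],s['wrist_torque'],s['grip_width']); over('C1',0)
y=np.radians(1.5); print(move_to([.330,-.27,.25],y))
E
```

```text
[ 0.43265798 -0.04834832  0.26088224] [ 0.86790809  0.01151222 -2.62019871] [-0.18688891 -0.08836077 -0.0021681 ] 0.03195047506365353
(array([-0.2317, -0.0782,  0.0085]), array([ 1.000e-01, -6.000e-02,  8.242e+01]))
```

View pics/C1.png

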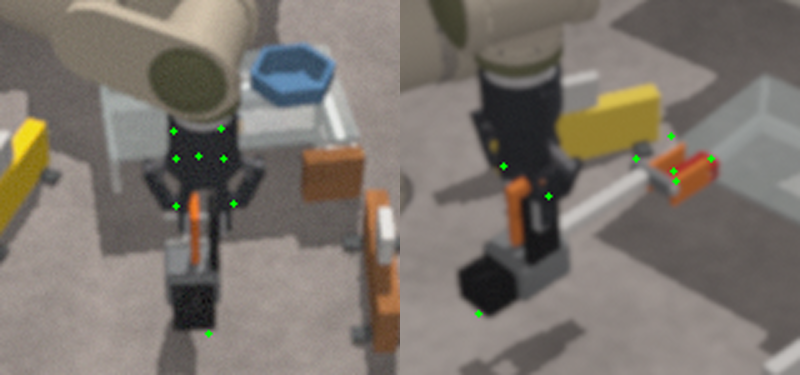

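Call:
{"op": "drive_tool", "data": {
  "moves": [
    [-0.01,-0.003,0.003,0,0,5,0.1],
    [-0.03,-0.008,0.003,0,0,11,0.1],
    [-0.053,-0.016,0.003,0,0,18,0.1],
    [-0.077,-0.024,0.003,0,0,25,0.1],
    [-0.1,-0.032,0.003,0,0,32,0.1],
    [-0.123,-0.04,0.003,0,0,39,0.1],
    [-0.147,-0.048,0.003,0,0,46,0.1],
    [-0.17,-0.056,0.003,0,0,53,0.1],
    [-0.193,-0.064,0.003,0,0,60,0.1],
    [-0.215,-0.073,0.003,0,0,67,0.1],
    [-0.231,-0.083,0.005,0,0,74,0.1],
    [-0.231,-0.083,0.008,0,0,81,0.1]
  ]
}}

```text
t: 35.0
ee_pos: [0.3235, -0.2707, 0.2489]
ee_rot: [-0.0, 1.0, 0.021, -0.0]
force: [0.6, 0.8, -2.9]
grip_width: 0.032
```

```bash
python3 - <<'E'
from ov import *
y=np.radians(1.5)
print(move_to([.325,-.27,.125],y)); over('D1',0)
E
```

```text
(array([ 0.0015, -0.0005,  0.1239]), array([-0.04,  0.01,  0.9 ]))
```

View pics/D1.png

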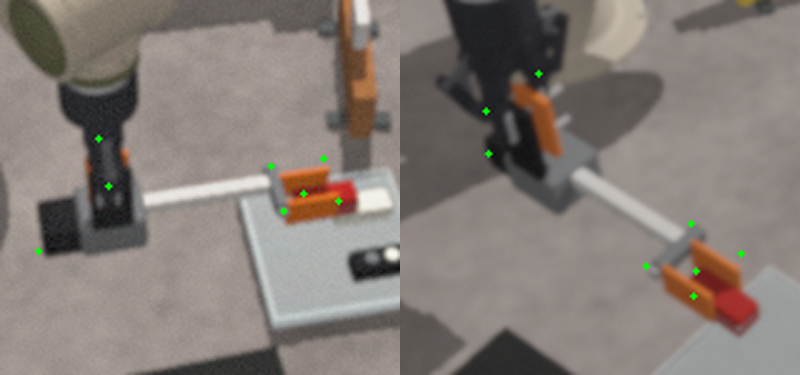

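Call:
{"op": "drive_tool", "data": {
  "moves": [
    [-0.003,0,0.02,0,0,0.9,0.1],
    [-0.006,0,0.05,0,0,0.9,0.1],
    [-0.006,0,0.08,0,0,0.9,0.1],
    [-0.006,0,0.1,0,0,0.9,0.1],
    [-0.006,0,0.115,0,0,0.9,0.1],
    [-0.006,0,0.122,0,0,0.9,0.1],
    [-0.006,0,0.125,0,0,0.9,0.1],
    [-0.006,0,0.125,0,0,0.9,0.1],
    [-0.006,0,0.125,0,0,0.9,0.4],
    [-0.006,0,0.125,0,0,0.9,0.5],
    [-0.006,0,0.125,0,0,0.9,0.6],
    [-0.006,0,0.125,0,0,0.9,0.67]
  ]
}}

```text
t: 36.1
ee_pos: [0.3187, -0.2689, 0.1242]
ee_rot: [-0.001, 1.0, 0.016, 0.0]
force: [-0.9, -0.2, -4.1]
grip_width: 0.0571
```

Call:
{"op": "drive_tool", "data": {
  "moves": [
    [0,0,-0.003,0,0,0,0.67],
    [0,0,-0.01,0,0,0,0.67],
    [0,0,-0.03,0,0,0,0.67],
    [0,0,-0.06,0,0,0,0.67],
    [0,0,-0.09,0,0,0,0.67],
    [0,0,-0.12,0,0,0,0.67],
    [0,0,-0.135,0,0,0,0.67],
    [0,0,-0.135,0,0,0,0.67]
  ]
}}

```text
t: 36.77
ee_pos: [0.3192, -0.27, 0.2629]
ee_rot: [0.002, 1.0, 0.016, 0.002]
force: [-0.1, 0.2, -2.8]
grip_width: 0.0571
```

```bash
python3 - <<'E'
from ov import *
s=r.sense(); print(s['ee_pos'],s['force'],s['wrist_torque'],s['grip_width']); over('E1',0)
a=cv2.imread('pics/E1_scene_raw.png'); b=cv2.imread('pics/E1_side_raw.png')
cv2.imwrite('pics/E2.png',np.hstack([cv2.resize(b[100:220,200:360],(400,300),interpolation=2),cv2.resize(a[100:220,280:440],(400,300),interpolation=2)]))
y=np.radians(94); print(jaw((.542,.428),y,.22,.26), move_to(jaw((.542,.428),y,.22,.26),y))
E
```

```text
[ 0.31924698 -0.27000854  0.26288375] [-0.10041014  0.23427704 -2.7799269 ] [-0.00823029  0.0230378  -0.01028374] 0.05709682630785663
[np.float64(0.5719255272362298), np.float64(4.502243853543586e-05), 0.26] (array([ 0.2621, -0.2606, -0.0005]), array([-2.000e-02, -9.000e-02, -9.214e+01]))
```

View pics/E1.png

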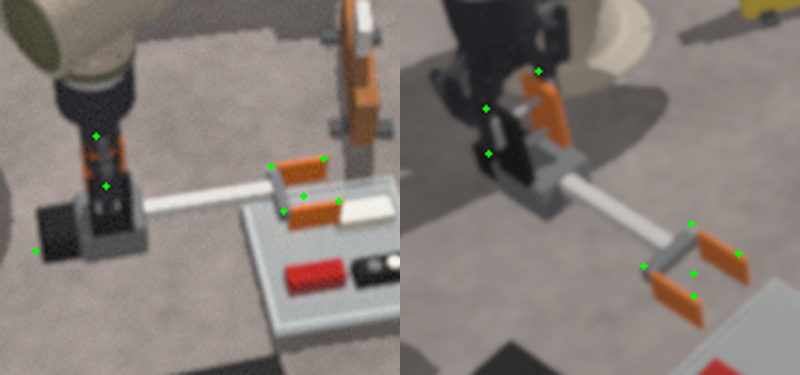

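View pics/E2.png

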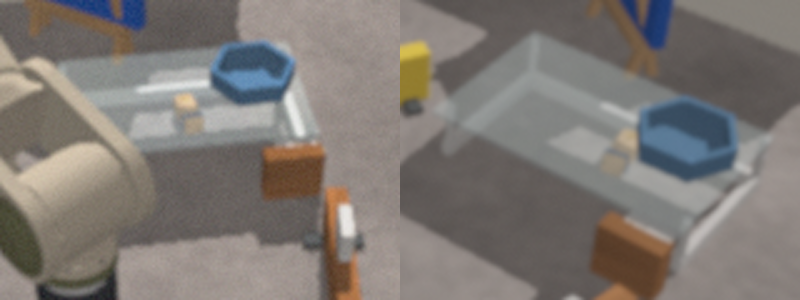

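```bash
python3 - <<'E'
from h import *
y=np.radians(91); print(jaw((.542,.428),y,.22,.26), move_to(jaw((.542,.428),y,.22,.26),y))
E
```

```text
[np.float64(0.5494870823615946), np.float64(-0.0009346612220918482), 0.26] (array([ 0.2396, -0.2603, -0.0005]), array([-2.000e-02, -9.000e-02, -8.914e+01]))
```

Call:
{"op": "drive_tool", "data": {
  "moves": [
    [0.015,-0.015,0,0,0,-5,0.67],
    [0.035,-0.037,0,0,0,-11,0.67],
    [0.057,-0.06,0,0,0,-18,0.67],
    [0.079,-0.083,0,0,0,-25,0.67],
    [0.1,-0.106,0,0,0,-32,0.67],
    [0.122,-0.13,0,0,0,-39,0.67],
    [0.144,-0.154,0,0,0,-46,0.67],
    [0.166,-0.178,0,0,0,-53,0.67],
    [0.188,-0.202,0,0,0,-60,0.67],
    [0.21,-0.226,0,0,0,-67,0.67],
    [0.228,-0.246,0,0,0,-74,0.67],
    [0.24,-0.26,0,0,0,-81,0.67]
  ]
}}

```text
t: 37.87
ee_pos: [0.5504, 0.001, 0.2572]
ee_rot: [-0.002, 0.747, 0.665, -0.0]
force: [-0.9, 0.1, -2.9]
grip_width: 0.0568
```

Call:
{"op": "drive_tool", "data": {
  "moves": [
    [0,0,0.005,0,0,-6,0.67],
    [0,0,0.03,0,0,-8.2,0.67],
    [0,0,0.06,0,0,-8.2,0.67],
    [0,0,0.09,0,0,-8.2,0.67],
    [0,0,0.12,0,0,-8.2,0.67],
    [0,0,0.135,0,0,-8.2,0.67],
    [0,0,0.143,0,0,-8.2,0.67],
    [0,0,0.146,0,0,-8.2,0.67],
    [0,0,0.146,0,0,-8.2,0.67]
  ]
}}

```text
t: 38.62
ee_pos: [0.5499, 0.0013, 0.1107]
ee_rot: [-0.002, 0.698, 0.716, -0.0]
force: [-1.4, 0.3, -2.5]
grip_width: 0.0573
```

```bash
python3 - <<'E'
from ov import *
s=r.sense(); print(s['ee_pos'],s['force'],s['wrist_torque'],s['grip_width']); over('F1',0)
y=np.radians(91); print(move_to(jaw((.542,.428),y,.01,.114),y))
a=cv2.imread('pics/F1_scene_raw.png')
cv2.imwrite('pics/F2.png',cv2.resize(a[110:230,280:420],None,fx=5,fy=5,interpolation=2))
E
```

```text
[0.54990763 0.00133678 0.11074345] [-1.36342423  0.25907887 -2.53059604] [-0.05378043 -0.02944771  0.02269905] 0.0572852813912396
(array([ 0.2079,  0.0007, -0.0017]), array([-0.05, -0.13,  0.49]))
```

View pics/F1.png

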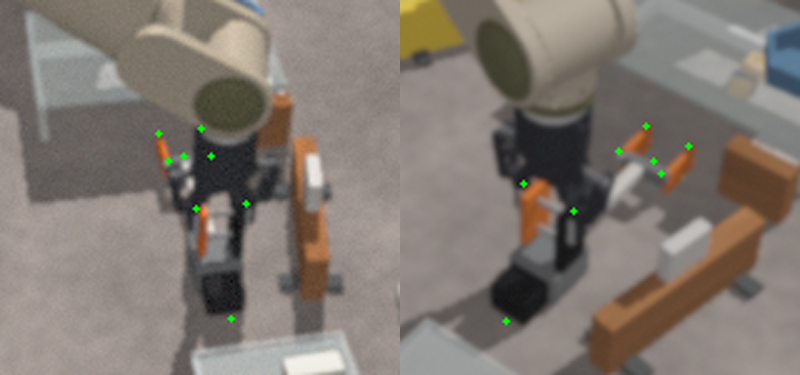

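View pics/F2.png

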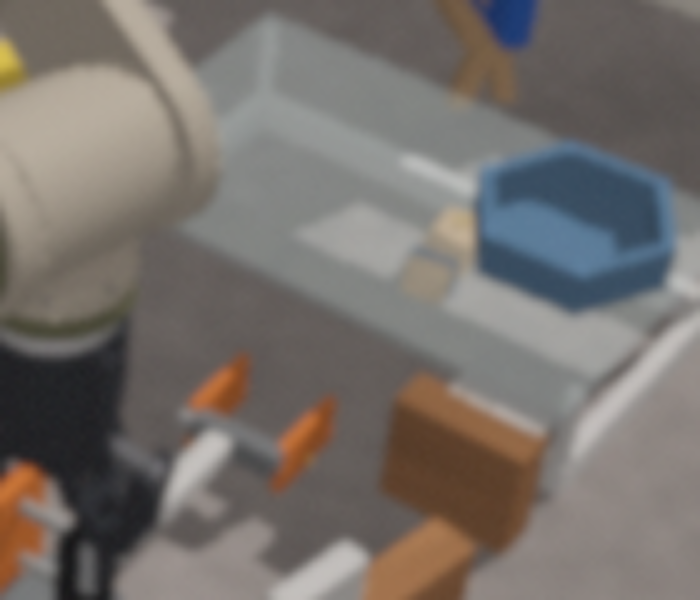

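Call:
{"op": "drive_tool", "data": {
  "moves": [
    [0.02,0,-0.003,0,0,0,0.67],
    [0.045,0,-0.003,0,0,0,0.67],
    [0.07,0,-0.003,0,0,0,0.67],
    [0.095,0,-0.003,0,0,0,0.67],
    [0.12,0,-0.003,0,0,0,0.67],
    [0.14,0,-0.003,0,0,0,0.67],
    [0.155,0,-0.003,0,0,0,0.67],
    [0.17,0,-0.003,0,0,0,0.67],
    [0.185,0,-0.003,0,0,0,0.67],
    [0.195,0,-0.003,0,0,0,0.67],
    [0.195,0,-0.003,0,0,0,0.67],
    [0.195,0,-0.003,0,0,0,0.67]
  ]
}}

```text
t: 39.72
ee_pos: [0.5456, 0.1961, 0.1157]
ee_rot: [-0.001, 0.698, 0.717, 0.001]
force: [0.1, -0.5, -2.4]
grip_width: 0.0571
```

```bash
python3 - <<'E'
from ov import *
s=r.sense(); print(s['ee_pos'],s['force'],s['wrist_torque'],s['grip_width']); over('G1',0)
a=cv2.imread('pics/G1_scene_raw.png')
cv2.imwrite('pics/G2.png',cv2.resize(a[110:230,280:420],None,fx=5,fy=5,interpolation=2))
E
```

```text
[0.5456282  0.19610294 0.1156773 ] [ 0.11814397 -0.53148698 -2.35442909] [ 0.01433037 -0.03478448 -0.00036804] 0.05711899720685265
```

View pics/G2.png

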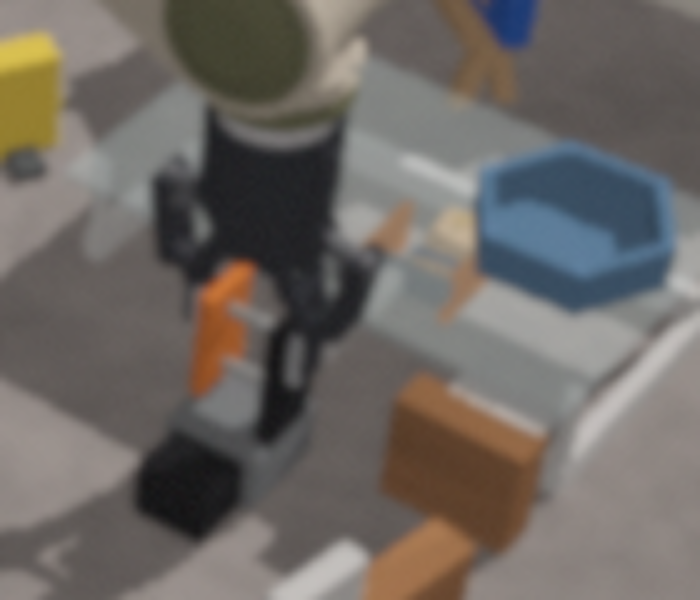

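Call:
{"op": "drive_tool", "data": {
  "newtons": 30,
  "moves": [
    [0.008,0,0,0,0,0,0.62],
    [0.008,0,0,0,0,0,0.5],
    [0.008,0,-0.001,0,0,0,0.4],
    [0.008,0,-0.002,0,0,0,0.3],
    [0.008,0,-0.003,0,0,0,0.1],
    [0.008,0,-0.003,0,0,0,0.1],
    [0.008,0,-0.003,0,0,0,0.1],
    [0.008,0,-0.003,0,0,0,0.1],
    [0.008,0,-0.009,0,0,0,0.1],
    [0.008,0,-0.013,0,0,0,0.1],
    [0,0,-0.013,0,0,0,0.1],
    [-0.012,0,-0.013,0,0,0,0.1]
  ]
}}

```text
t: 40.82
ee_pos: [0.5461, 0.1833, 0.1289]
ee_rot: [-0.001, 0.698, 0.717, 0.001]
force: [-0.3, 0.4, -2.6]
grip_width: 0.0317
```

```bash
python3 - <<'E'
from ov import *
s=r.sense(); print(s['ee_pos'],s['force'],s['wrist_torque'],s['grip_width']); over('H1',0)
a=cv2.imread('pics/H1_scene_raw.png')
cv2.imwrite('pics/H2.png',cv2.resize(a[110:230,280:420],None,fx=5,fy=5,interpolation=2))
E
```

```text
[0.54605559 0.18329889 0.12889545] [-0.3223882   0.41644604 -2.59543964] [-0.1315461  -0.04362455  0.00345595] 0.03166993799653988
```

View pics/H2.png

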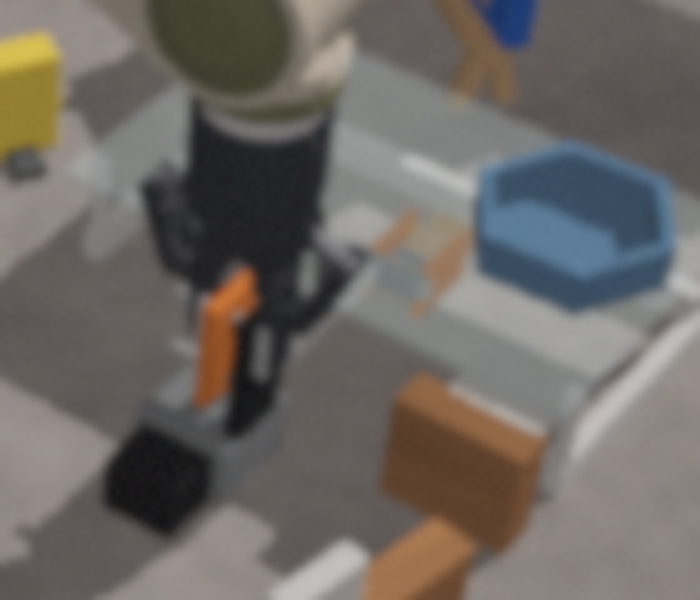

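Fob held. Retract.

Call:
{"op": "drive_tool", "data": {
  "moves": [
    [-0.02,0,0,0,0,0,0.1],
    [-0.045,0,0,0,0,0,0.1],
    [-0.07,0,0,0,0,0,0.1],
    [-0.095,0,0,0,0,0,0.1],
    [-0.12,0,0,0,0,0,0.1],
    [-0.15,0,0,0,0,0,0.1],
    [-0.18,0,0,0,0,0,0.1],
    [-0.21,0,-0.01,0,0,0,0.1],
    [-0.23,0,-0.035,0,0,0,0.1],
    [-0.24,0,-0.065,0,0,0,0.1],
    [-0.24,0,-0.1,0,0,0,0.1],
    [-0.24,0,-0.13,0,0,0,0.1]
  ]
}}

```text
t: 41.92
ee_pos: [0.5517, -0.0599, 0.2601]
ee_rot: [-0.001, 0.699, 0.715, 0.0]
force: [1.4, -0.4, -3.1]
grip_width: 0.0319
```

```bash
python3 - <<'E'
from ov import *
s=r.sense(); print(s['ee_pos'],s['force'],s['wrist_torque'],s['grip_width']); over('I1',0)
y=np.radians(1.5); print(move_to([.320,-.19,.25],y))
E
```

```text
[ 0.55170001 -0.05988816  0.26006062] [ 1.40164644 -0.37153001 -3.06435418] [-0.12750903 -0.08454371  0.01255951] 0.03193245294091255
(array([-0.1249, -0.2363,  0.0114]), array([ 0.44, -0.29, 89.82]))
```

View pics/I1.png

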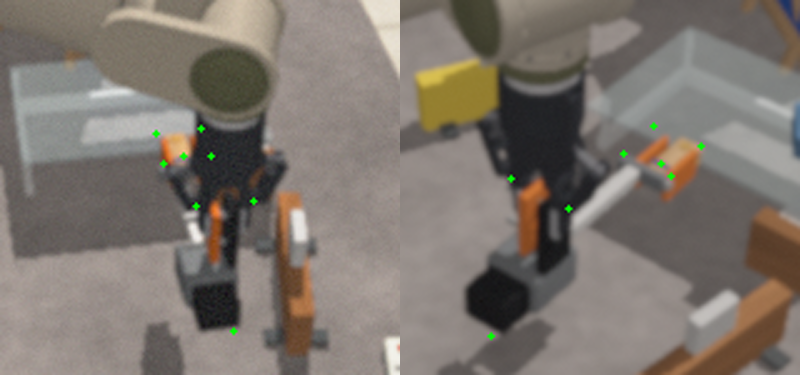

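Call:
{"op": "drive_tool", "data": {
  "moves": [
    [-0.006,-0.01,0.003,0,0,5,0.1],
    [-0.017,-0.03,0.003,0,0,11,0.1],
    [-0.028,-0.052,0.003,0,0,18,0.1],
    [-0.04,-0.075,0.003,0,0,25,0.1],
    [-0.052,-0.098,0.003,0,0,32,0.1],
    [-0.064,-0.12,0.003,0,0,39,0.1],
    [-0.076,-0.143,0.003,0,0,46,0.1],
    [-0.088,-0.166,0.003,0,0,53,0.1],
    [-0.1,-0.189,0.003,0,0,60,0.1],
    [-0.111,-0.21,0.003,0,0,67,0.1],
    [-0.12,-0.226,0.005,0,0,74,0.1],
    [-0.125,-0.236,0.008,0,0,81,0.1]
  ]
}}

```text
t: 43.02
ee_pos: [0.3186, -0.1906, 0.2527]
ee_rot: [0.001, 0.996, 0.086, 0.004]
force: [1.4, -0.2, -2.5]
grip_width: 0.0324
```

```bash
python3 - <<'E'
from ov import *
y=np.radians(1.5)
print(move_to([.320,-.19,.126],y)); over('J1',0)
E
```

```text
(array([ 0.0006, -0.0006,  0.1267]), array([ 0.1 , -0.41,  8.39]))
```

View pics/J1.png

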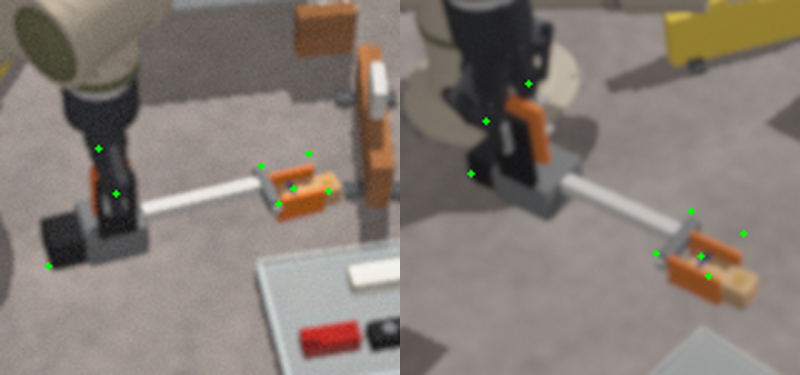

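Call:
{"op": "drive_tool", "data": {
  "moves": [
    [-0.002,0,0.015,0,-0.4,5,0.1],
    [-0.004,0,0.04,0,-0.4,8.4,0.1],
    [-0.004,0,0.07,0,-0.4,8.4,0.1],
    [-0.004,0,0.095,0,-0.4,8.4,0.1],
    [-0.004,0,0.11,0,-0.4,8.4,0.1],
    [-0.004,0,0.12,0,-0.4,8.4,0.1],
    [-0.004,0,0.126,0,-0.4,8.4,0.1],
    [-0.004,0,0.126,0,-0.4,8.4,0.1],
    [-0.004,0,0.126,0,-0.4,8.4,0.4],
    [-0.004,0,0.126,0,-0.4,8.4,0.5],
    [-0.004,0,0.126,0,-0.4,8.4,0.6],
    [-0.004,0,0.126,0,-0.4,8.4,0.67]
  ]
}}

```text
t: 44.12
ee_pos: [0.3162, -0.1913, 0.1269]
ee_rot: [0.001, 1.0, 0.015, 0.0]
force: [-0.5, 0.0, -3.1]
grip_width: 0.057
```

Call:
{"op": "drive_tool", "data": {
  "moves": [
    [0,0,-0.003,0,0,0,0.67],
    [0,0,-0.01,0,0,0,0.67],
    [0,0,-0.03,0,0,0,0.67],
    [0,0,-0.06,0,0,0,0.67],
    [0,0,-0.09,0,0,0,0.67],
    [0,0,-0.12,0,0,0,0.67],
    [0,0,-0.13,0,0,0,0.67],
    [0,0,-0.13,0,0,0,0.67]
  ]
}}

```text
t: 44.78
ee_pos: [0.3166, -0.1916, 0.2599]
ee_rot: [0.003, 1.0, 0.015, 0.002]
force: [0.3, -0.0, -2.2]
grip_width: 0.057
```

```bash
python3 - <<'E'
from ov import *
s=r.sense(); print(s['ee_pos'],s['force'],s['wrist_torque'],s['grip_width']); over('K1',0)
a=cv2.imread('pics/K1_scene_raw.png'); cv2.imwrite('pics/K2.png',cv2.resize(a[230:370,160:340],None,fx=4,fy=4,interpolation=2))
print(move_to([.425,-.399,.2],np.radians(3)))
E
```

```text
[ 0.31663437 -0.19164069  0.25989108] [ 0.31663092 -0.00226534 -2.19623716] [-0.00692515  0.03239094  0.03488418] 0.05703749723615385
(array([0.1029, 0.2113, 0.0572]), array([ 0.11, -0.04, -1.31]))
```

View pics/K1.png

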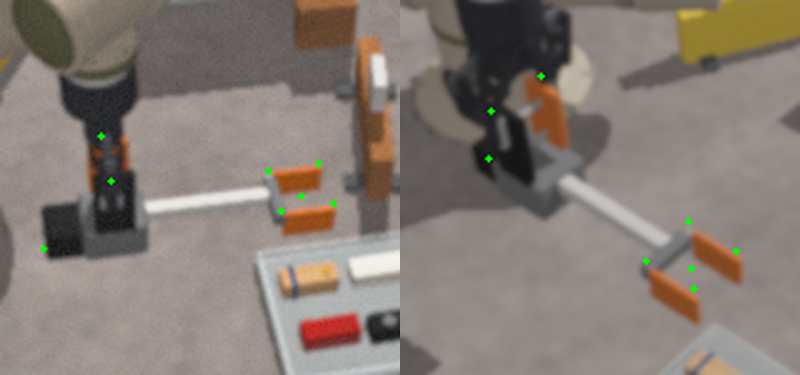

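View pics/K2.png

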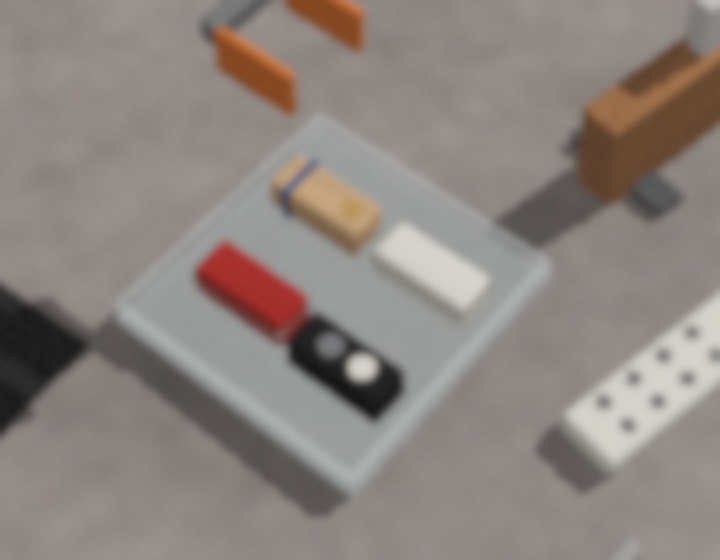

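Call:
{"op": "drive_tool", "data": {
  "moves": [
    [0.015,0.03,0,0,0,0,0.67],
    [0.03,0.06,0,0,0,0,0.67],
    [0.045,0.09,0,0,0,0,0.67],
    [0.06,0.12,0,0,0,0,0.67],
    [0.075,0.15,0,0,0,0,0.67],
    [0.09,0.18,0.01,0,0,0,0.67],
    [0.103,0.211,0.03,0,0,0,0.67],
    [0.103,0.211,0.06,0,0,0,0.67],
    [0.103,0.211,0.09,0,0,0,0.67],
    [0.103,0.211,0.12,0,0,0,0.67],
    [0.103,0.211,0.135,0,0,0,0.67],
    [0.103,0.211,0.14,0,0,0,0.67]
  ]
}}

```text
t: 45.88
ee_pos: [0.4238, -0.3974, 0.1133]
ee_rot: [-0.002, 1.0, 0.015, -0.002]
force: [-3.4, 3.4, 5.1]
grip_width: 0.0572
```

Call:
{"op": "drive_tool", "data": {
  "moves": [
    [0,0,0.003,0,0,0,0.67],
    [0,0,0.006,0,0,0,0.67],
    [0,0,0.008,0,0,0,0.67],
    [0,0,0.008,0,0,0,0.67]
  ]
}}

```text
t: 46.22
ee_pos: [0.4239, -0.3971, 0.1057]
ee_rot: [-0.002, 1.0, 0.015, -0.002]
force: [0.4, 1.3, 0.1]
grip_width: 0.0571
```

```bash
python3 - <<'E'
from ov import *
s=r.sense(); print(s['ee_pos'],s['force'],s['wrist_torque'],s['grip_width']); over('L1',0)
E
```

```text
[ 0.42390473 -0.39711661  0.1057112 ] [0.37547183 1.26414028 0.13067098] [ 0.31846315 -0.03635222 -0.03453607] 0.05707872473667065
```

View pics/L1.png

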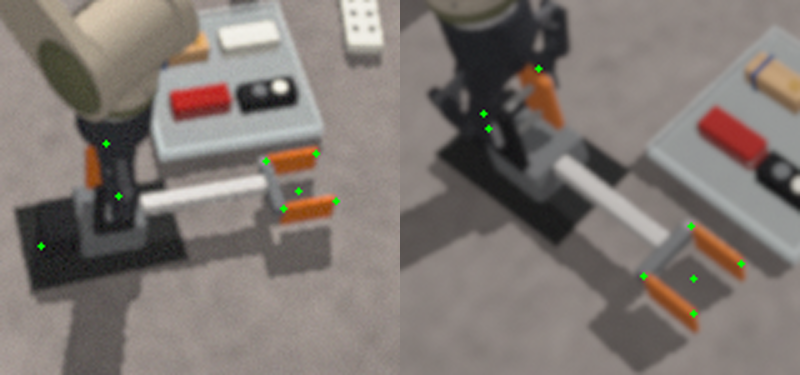

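Call:
{"op": "drive_tool", "data": {
  "moves": [
    [0,0,0,0,0,0,0.73],
    [0,0,0,0,0,0,0.8],
    [0,0,0,0,0,0,0.9],
    [0,0,0,0,0,0,1],
    [0,0,0,0,0,0,1],
    [0,0,-0.02,0,0,0,1],
    [0,0,-0.05,0,0,0,1],
    [0,0,-0.09,0,0,0,1],
    [0,0,-0.13,0,0,0,1],
    [0,0,-0.17,0,0,0,1],
    [0,0,-0.2,0,0,0,1],
    [0,0,-0.22,0,0,0,1]
  ]
}}

```text
t: 47.32
ee_pos: [0.4249, -0.3984, 0.3297]
ee_rot: [-0.0, 1.0, 0.015, -0.0]
force: [0.9, -0.3, 1.1]
grip_width: 0.0852
```

```bash
python3 - <<'E'
from ov import *
T=toolT(); im=r.snapshot('wrist'); cv2.imwrite('pics/M1.png',im)
g=rect(im,T,.128,.36,.52,-.47,-.33,4000)
print(T.round(3)); print(move_to([.50,.0,.40],0))
E
```

```text
[[ 1.     0.03  -0.001  0.425]
 [ 0.03  -1.     0.    -0.398]
 [-0.001 -0.    -1.     0.33 ]
 [ 0.     0.     0.     1.   ]]
(array([ 0.0867, -0.3963, -0.0687]), array([ 0.2, -0.1,  1.7]))
```

View pics/M1.png

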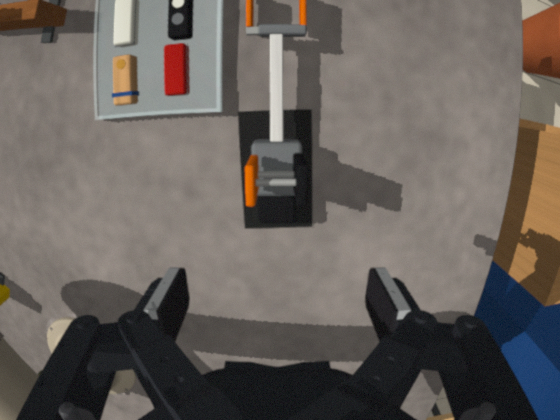

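Reacher is parked on the mat and all four are in the tray. Now look at the panel.

Call:
{"op": "drive_tool", "data": {
  "moves": [
    [0.01,-0.03,-0.01,0,0,0,1],
    [0.02,-0.07,-0.02,0,0,0,1],
    [0.035,-0.11,-0.03,0,0,0,1],
    [0.05,-0.15,-0.04,0,0,0,1],
    [0.065,-0.19,-0.05,0,0,0,1],
    [0.08,-0.23,-0.06,0,0,0,1],
    [0.095,-0.27,-0.07,0,0,0,1],
    [0.11,-0.31,-0.07,0,0,0,1],
    [0.125,-0.35,-0.07,0,0,0,1],
    [0.135,-0.39,-0.07,0,0,0,1],
    [0.135,-0.42,-0.07,0,0,0,1],
    [0.135,-0.44,-0.07,0,0,0,1]
  ]
}}

```text
t: 48.37
ee_pos: [0.5471, 0.0491, 0.4008]
ee_rot: [0.001, 1.0, 0.016, 0.001]
force: [-1.0, -0.9, -0.7]
grip_width: 0.0851
```

Call:
{"op": "drive_tool", "data": {
  "moves": [
    [0,-0.01,0,0,0,0,1],
    [0,-0.01,0,0,0,0,1],
    [0,-0.01,0,0,0,0,1]
  ]
}}

```text
t: 48.62
ee_pos: [0.5467, 0.0593, 0.4006]
ee_rot: [0.001, 1.0, 0.017, 0.001]
force: [-0.3, -0.2, -0.5]
grip_width: 0.0859
```

```bash
python3 - <<'E'
from ov import *
T=toolT(); im=r.snapshot('wrist'); cv2.imwrite('pics/N1.png',im); np.save('T3.npy',T); print(T.round(4))
g=rect(im,T,.122,.58,.76,-.10,.20,2400); cv2.imwrite('pics/N2.png',grid(g,.58,.20,2400,.02))
g2=rect(im,T,.076,.56,.76,-.10,.32,1400); cv2.imwrite('pics/N3.png',grid(g2,.56,.32,1400,.02))
print([(a['p'],onz('wrist',pp(a['xy']),.1,T)) for a in r.pinpoint('panel_grip','wrist')])
print([(a['p'],onz('wrist',pp(a['xy']),.038,T)) for a in r.pinpoint('fascia_end','wrist')])
E
```

```text
[[ 0.9994  0.0336  0.0014  0.5467]
 [ 0.0336 -0.9994 -0.0027  0.0593]
 [ 0.0013  0.0028 -1.      0.4006]
 [ 0.      0.      0.      1.    ]]
[]
[(0.62, array([0.61925843, 0.25060153, 0.038     ])), (0.61, array([ 0.5490193 , -0.17476934,  0.038     ]))]
```

View pics/N1.png

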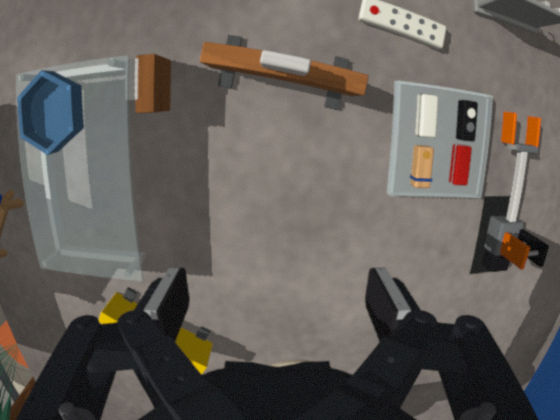

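View pics/N2.png

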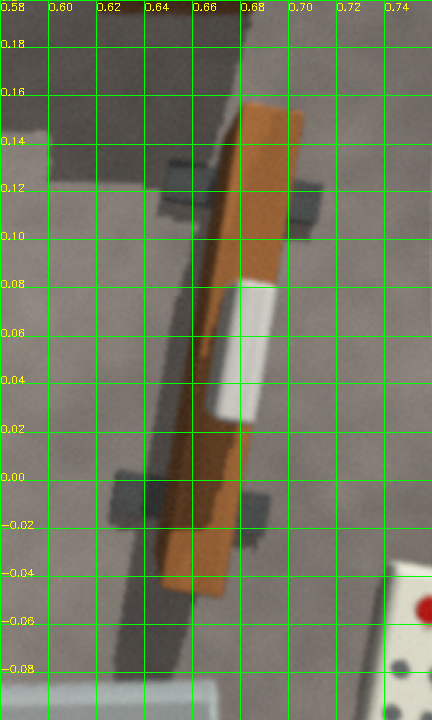

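View pics/N3.png

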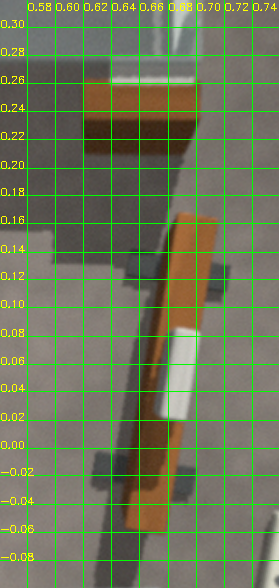

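```bash
python3 - <<'E'
from h import *
print(move_to([.682,.054,.20],np.radians(81.2)))
E
```

```text
(array([0.1347, 0.0077, 0.2009]), array([ 1.800e-01,  5.000e-02, -7.941e+01]))
```

Call:
{"op": "drive_tool", "data": {
  "newtons": 60,
  "moves": [
    [0.012,0.001,0.015,0,0,-7,1],
    [0.024,0.001,0.033,0,0,-14,1],
    [0.036,0.002,0.05,0,0,-21,1],
    [0.048,0.003,0.067,0,0,-28,1],
    [0.06,0.003,0.084,0,0,-35,1],
    [0.072,0.004,0.1,0,0,-42,1],
    [0.085,0.005,0.118,0,0,-49,1],
    [0.098,0.006,0.136,0,0,-56,1],
    [0.11,0.007,0.154,0,0,-63,1],
    [0.122,0.007,0.172,0,0,-70,1],
    [0.135,0.008,0.19,0,0,-76,1],
    [0.135,0.008,0.2,0,0,-79.4,1]
  ]
}}

```text
t: 49.77
ee_pos: [0.6831, 0.0522, 0.1978]
ee_rot: [0.001, 0.758, 0.652, -0.001]
force: [-0.5, 0.4, -0.6]
grip_width: 0.0858
```

```bash
python3 - <<'E'
from h import *
T=toolT(); im=r.snapshot('wrist'); cv2.imwrite('pics/O1.png',im); print(T.round(4))
g=rect(im,T,.122,.60,.76,-.08,.18,2300); cv2.imwrite('pics/O2.png',grid(g,.60,.18,2300,.02))
print(move_to([.682,.054,.114],np.radians(81.2)))
E
```

```text
[[ 1.497e-01  9.887e-01 -1.300e-03  6.831e-01]
 [ 9.887e-01 -1.497e-01 -2.500e-03  5.220e-02]
 [-2.700e-03 -9.000e-04 -1.000e+00  1.978e-01]
 [ 0.000e+00  0.000e+00  0.000e+00  1.000e+00]]
(array([0.0019, 0.0001, 0.0823]), array([-0.22,  0.17,  0.28]))
```

View pics/O2.png

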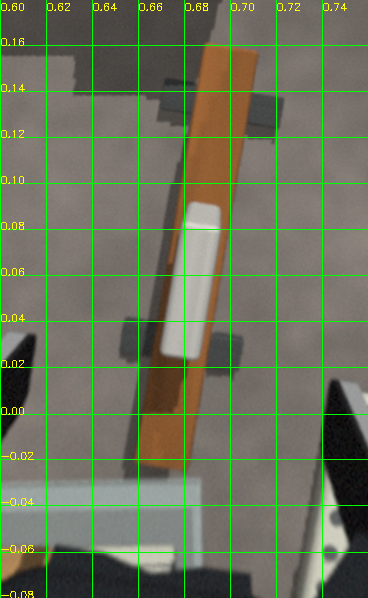

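View pics/O1.png

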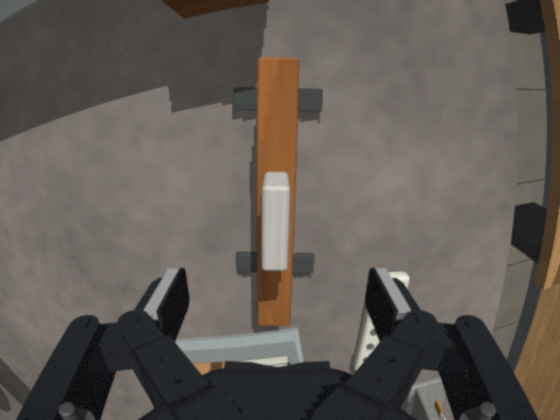

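Call:
{"op": "drive_tool", "data": {
  "newtons": 60,
  "moves": [
    [0.002,0,0.02,-0.2,0.1,0.3,1],
    [0.002,0,0.045,-0.2,0.1,0.3,1],
    [0.002,0,0.065,-0.2,0.1,0.3,1],
    [0.002,0,0.082,-0.2,0.1,0.3,1],
    [0.002,0,0.082,-0.2,0.1,0.3,0.8],
    [0.002,0,0.082,-0.2,0.1,0.3,0.5],
    [0.002,0,0.082,-0.2,0.1,0.3,0.3],
    [0.002,0,0.082,-0.2,0.1,0.3,0.1],
    [0.002,0,0.082,-0.2,0.1,0.3,0.1],
    [0.002,0,0.082,-0.2,0.1,0.3,0.1],
    [0.002,0,0.082,-0.2,0.1,0.3,0.1],
    [0.002,0,0.082,-0.2,0.1,0.3,0.1]
  ]
}}

```text
t: 50.82
ee_pos: [0.6822, 0.054, 0.1156]
ee_rot: [0.001, 0.759, 0.651, -0.0]
force: [-3.7, 0.1, 5.4]
grip_width: 0.0174
```

Call:
{"op": "drive_tool", "data": {
  "moves": [
    [0,0,-0.01,0,0,0,0.1],
    [0,0,-0.025,0,0,0,0.1],
    [0,0,-0.04,0,0,0,0.1],
    [0,0,-0.05,0,0,0,0.1],
    [0,0,-0.05,0,0,0,0.1]
  ]
}}

```text
t: 51.23
ee_pos: [0.683, 0.0541, 0.1683]
ee_rot: [0.002, 0.759, 0.651, 0.001]
force: [0.2, 1.2, -2.8]
grip_width: 0.0169
```

```bash
python3 - <<'E'
from h import *
s=r.sense(); print(s['ee_pos'],s['force'],s['wrist_torque'],s['grip_width'])
T=toolT(); im=r.snapshot('wrist'); cv2.imwrite('pics/P1.png',im); print(T.round(4))
print(move_to([.495,.12,.165],0))
E
```

```text
[0.68297027 0.05412588 0.16830176] [ 0.17418918  1.23366863 -2.83292382] [-0.01473353 -0.02110954 -0.00961138] 0.016850205335238337
[[ 1.534e-01  9.882e-01  5.000e-03  6.830e-01]
 [ 9.882e-01 -1.534e-01 -1.700e-03  5.410e-02]
 [-9.000e-04  5.200e-03 -1.000e+00  1.683e-01]
 [ 0.000e+00  0.000e+00  0.000e+00  1.000e+00]]
(array([ 0.0363, -0.1954,  0.001 ]), array([ 1.800e-01, -7.000e-02,  8.118e+01]))
```

View pics/P1.png

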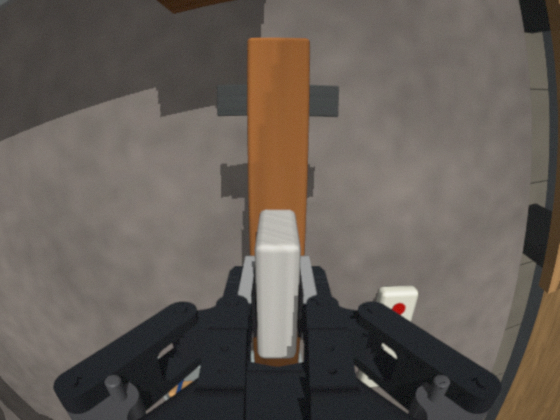

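Call:
{"op": "drive_tool", "data": {
  "moves": [
    [0,-0.01,0,0,0,6,0.1],
    [0,-0.03,0,0,0,12.5,0.1],
    [0,-0.05,0,0,0,19,0.1],
    [0,-0.07,0,0,0,26,0.1],
    [0,-0.09,0,0,0,33,0.1],
    [0,-0.11,0,0,0,40,0.1],
    [0.005,-0.13,0,0,0,47,0.1],
    [0.01,-0.15,0,0,0,54,0.1],
    [0.017,-0.17,0,0,0,61,0.1],
    [0.025,-0.185,0,0,0,68,0.1],
    [0.033,-0.195,0,0,0,75,0.1],
    [0.036,-0.195,0,0,0,81,0.1]
  ]
}}

```text
t: 52.28
ee_pos: [0.4932, 0.1208, 0.1651]
ee_rot: [0.001, 1.0, -0.001, -0.0]
force: [-0.5, 0.6, -2.6]
grip_width: 0.0169
```

```bash
python3 - <<'E'
from h import *
T=toolT(); im=r.snapshot('wrist'); cv2.imwrite('pics/Q1.png',im); print(T.round(4))
print([(a['p'],onz('wrist',pp(a['xy']),.038,T)) for a in r.pinpoint('fascia_end','wrist')])
g2=rect(im,T,.076,.38,.78,.05,.32,1500); cv2.imwrite('pics/Q2.png',grid(g2,.38,.32,1500,.02))
print(move_to([.497,.249,.135],0))
E
```

```text
[[ 1.000e+00 -2.000e-03 -1.000e-04  4.932e-01]
 [-2.000e-03 -1.000e+00 -1.200e-03  1.208e-01]
 [-1.000e-04  1.200e-03 -1.000e+00  1.651e-01]
 [ 0.000e+00  0.000e+00  0.000e+00  1.000e+00]]
[(0.85, array([0.61904678, 0.25262336, 0.038     ]))]
(array([ 0.0026, -0.1289,  0.0301]), array([ 0.08, -0.08,  0.17]))
```

View pics/Q1.png

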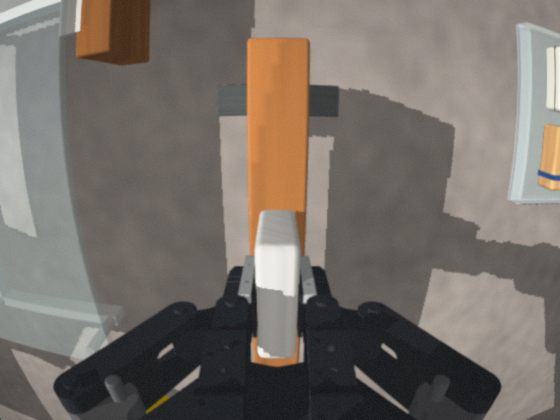

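View pics/Q2.png

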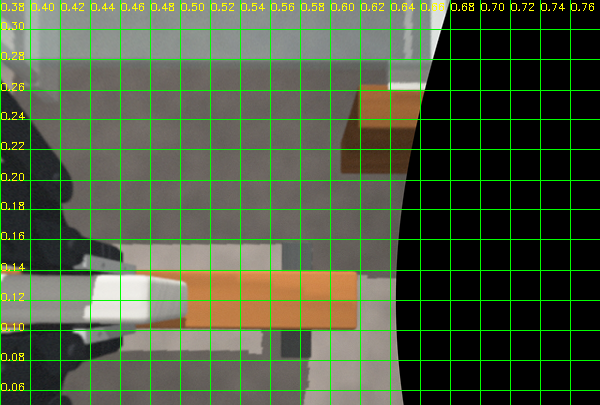

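Call:
{"op": "drive_tool", "data": {
  "moves": [
    [0,-0.02,0.005,0,0,0.1,0.1],
    [0,-0.045,0.015,0,0,0.1,0.1],
    [0,-0.07,0.025,0,0,0.1,0.1],
    [0,-0.09,0.03,0,0,0.1,0.1],
    [0,-0.108,0.03,0,0,0.1,0.1],
    [0,-0.12,0.03,0,0,0.1,0.1],
    [0.001,-0.128,0.03,0,0,0.1,0.1],
    [0.001,-0.128,0.03,0,0,0.1,0.1],
    [0.001,-0.128,0.03,0,0,0.1,0.1]
  ]
}}

```text
t: 53.13
ee_pos: [0.4956, 0.2476, 0.1351]
ee_rot: [0.001, 1.0, 0.001, 0.001]
force: [-0.4, -0.7, -3.0]
grip_width: 0.0172
```

```bash
python3 - <<'E'
from h import *
s=r.sense(); print(s['force'])
T=toolT(); im=r.snapshot('wrist'); cv2.imwrite('pics/R1.png',im); print(T.round(4))
print(move_to([.505,.2493,.1165],0))
b=r.snapshot('scene'); a=r.snapshot('side')
cv2.imwrite('pics/R2.png',np.hstack([cv2.resize(a[100:220,200:360],(400,300),interpolation=2),cv2.resize(b[110:230,260:420],(400,300),interpolation=2)]))
E
```

```text
[-0.4128081  -0.68674018 -2.97840029]
[[ 1.      0.0022  0.0014  0.4956]
 [ 0.0022 -1.     -0.0018  0.2476]
 [ 0.0014  0.0018 -1.      0.1351]
 [ 0.      0.      0.      1.    ]]
(array([ 0.0094, -0.002 ,  0.0187]), array([ 0.1 , -0.08,  0.08]))
```

View pics/R1.png

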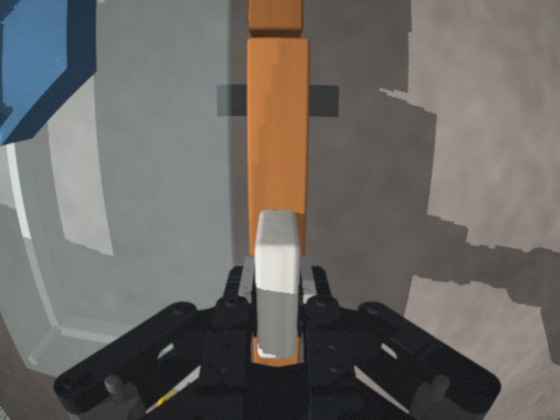

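View pics/R2.png

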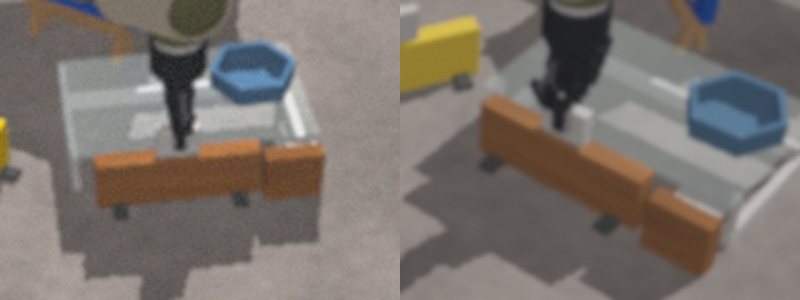

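Call:
{"op": "drive_tool", "data": {
  "moves": [
    [0,-0.001,0.006,0.1,0,0.1,0.1],
    [0,-0.0018,0.012,0.1,0,0.1,0.1],
    [0,-0.0018,0.017,0.1,0,0.1,0.1],
    [0,-0.0018,0.0185,0.1,0,0.1,0.1],
    [0.003,-0.0018,0.0185,0.1,0,0.1,0.1],
    [0.005,-0.0018,0.0185,0.1,0,0.1,0.1],
    [0.005,-0.0018,0.0185,0.1,0,0.1,0.1]
  ]
}}

```text
t: 53.87
ee_pos: [0.5012, 0.249, 0.1169]
ee_rot: [-0.0, 1.0, -0.001, 0.001]
force: [1.3, -1.0, -2.8]
grip_width: 0.0169
```

Call:
{"op": "drive_tool", "data": {
  "moves": [
    [0.001,0,0,0,0,0,0.1],
    [0.002,0,0,0,0,0,0.1],
    [0.003,0,0,0,0,0,0.1],
    [0.003,0,0,0,0,0,0.1]
  ]
}}

```text
t: 54.2
ee_pos: [0.5039, 0.249, 0.1169]
ee_rot: [-0.0, 1.0, -0.001, 0.001]
force: [-3.2, -0.4, -1.0]
grip_width: 0.0172
```

Call:
{"op": "drive_tool", "data": {
  "moves": [
    [0.001,0,0.001,0,0,0,0.1],
    [0.0015,0,0.001,0,0,0,0.1],
    [0.0015,0,0.001,0,0,0,0.1]
  ]
}}

```text
t: 54.45
ee_pos: [0.504, 0.2491, 0.1157]
ee_rot: [0.0, 1.0, -0.0, -0.001]
force: [-9.2, -0.4, 0.7]
grip_width: 0.0171
```

```bash
python3 - <<'E'
from h import *
s=r.sense(); print(s['force'])
T=toolT(); im=r.snapshot('wrist'); cv2.imwrite('pics/S1.png',cv2.resize(im[0:210,140:420],None,fx=2.8,fy=2.8,interpolation=2)); print(T.round(4))
E
```

```text
[-9.18183861 -0.42519319  0.70762437]
[[ 1.000e+00 -9.000e-04 -2.600e-03  5.040e-01]
 [-9.000e-04 -1.000e+00 -3.000e-04  2.491e-01]
 [-2.600e-03  3.000e-04 -1.000e+00  1.157e-01]
 [ 0.000e+00  0.000e+00  0.000e+00  1.000e+00]]
```

View pics/S1.png

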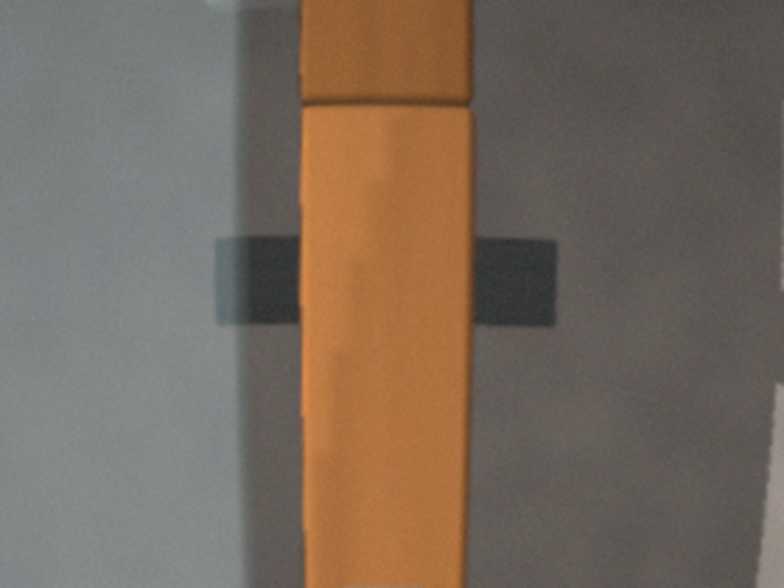

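Butted with 9 N end contact and flush in the picture. Release and rise.

Call:
{"op": "drive_tool", "data": {
  "moves": [
    [-0.001,0,0.001,0,0,0,0.1],
    [-0.001,0,0.001,0,0,0,0.2],
    [-0.001,0,0,0,0,0,0.3],
    [-0.001,0,-0.001,0,0,0,0.45],
    [-0.001,0,-0.002,0,0,0,0.6],
    [-0.001,0,-0.004,0,0,0,0.7],
    [-0.001,0,-0.015,0,0,0,0.7],
    [-0.001,0,-0.045,0,0,0,0.7],
    [-0.001,0,-0.08,0,0,0,0.7],
    [-0.001,0,-0.12,0,0,0,0.7],
    [-0.001,0,-0.16,0,0,0,0.7],
    [-0.001,0,-0.2,0,0,0,0.7]
  ]
}}

```text
t: 55.5
ee_pos: [0.5029, 0.2491, 0.3188]
ee_rot: [0.0, 1.0, -0.0, -0.001]
force: [0.9, 0.7, 0.5]
grip_width: 0.0596
```

Call:
{"op": "drive_tool", "data": {
  "moves": [
    [0,0,-0.03,0,0,0,0.7],
    [0,0.02,-0.06,0,0,0,0.7],
    [0,0.05,-0.08,0,0,0,0.7],
    [0,0.08,-0.08,0,0,0,0.7],
    [0,0.1,-0.08,0,0,0,0.7],
    [0,0.1,-0.08,0,0,0,0.7],
    [0,0.1,-0.08,0,0,0,0.7]
  ]
}}

```text
t: 56.08
ee_pos: [0.5028, 0.1485, 0.3996]
ee_rot: [-0.0, 1.0, -0.001, -0.0]
force: [-0.6, -1.0, 0.0]
grip_width: 0.0599
```

```bash
python3 - <<'E'
from h import *
s=r.sense(); print(s['force'],s['t'])
T=toolT(); im=r.snapshot('wrist'); cv2.imwrite('pics/U1.png',im)
g2=rect(im,T,.076,.36,.74,.20,.30,2000); cv2.imwrite('pics/U2.png',grid(g2,.36,.30,2000,.02))
for n in('side','scene'): cv2.imwrite(f'pics/U_{n}.png',r.snapshot(n))
E
```

```text
[-0.60947682 -0.95654183  0.04252198] 56.0833
```

View pics/U1.png

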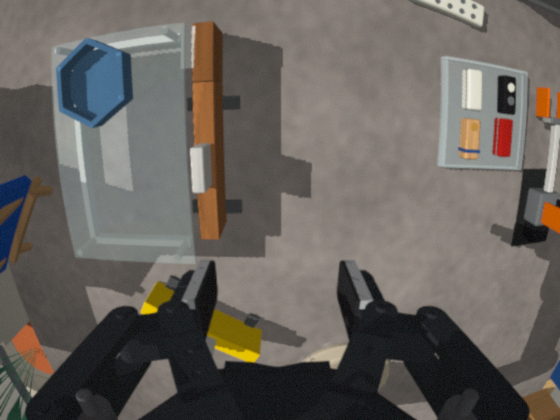

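View pics/U2.png

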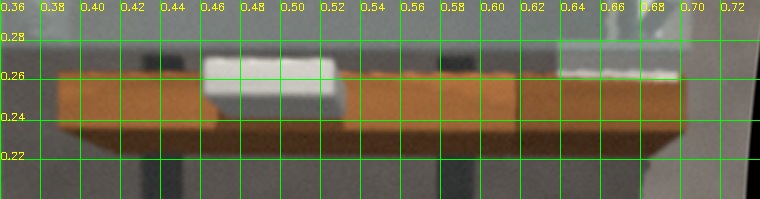

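View pics/U_scene.png

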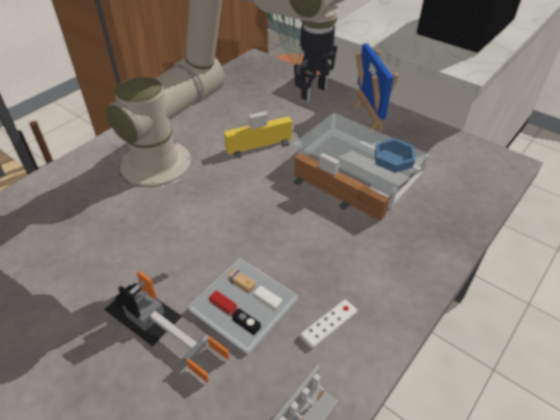

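View pics/U_side.png

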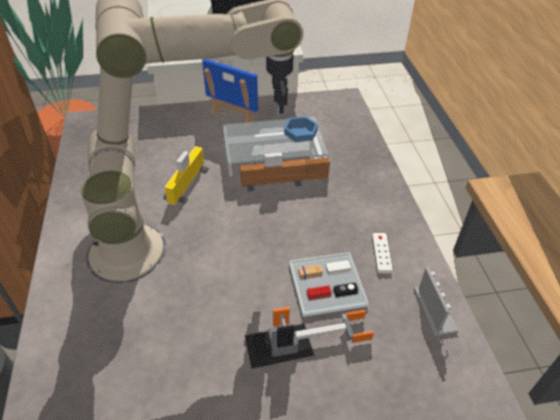

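The last pictures show the panel flush with no gap, four items in the tray, and the reacher upright on the mat. The remote and dish still read at their start positions. Handing in.

```bash
python3 - <<'E'
from bench import r
print(r.job_done(), r.sense()['t'])
E
```

```text
the job is handed in; nothing more can be done
the job is handed in; nothing more can be done
```

I finished the job and handed it in at about 56 s of the 210 s. The interface gives no verdict, so what follows comes from my own last checks.

**What I did:** I used the reacher to bring the opener, white case, red case and fob out from under the riser, one at a time, and laid them in the tray. Then I stood the reacher on its mat and set the wooden panel against the fixed one.

**Last checks:**
- **Items:** all four lie flat and apart in the tray, well inside its walls.
- **Reacher:** it stands upright on the mat, with its grip about 10 mm from the mat's middle as measured from the arm's position at release.
- **Panel:** it met the fixed panel's end with about 9 N. After release the wrist view shows no gap and the faces flush to about 1 mm.
- **Bystanders:** by eye, the remote and dish are where they were in the first pictures.
- **Arm:** it is clear of everything.

**What went wrong on the way:**
- On the first approach the jaws came down on the riser's board edge, which tilted the reacher in the grip. I set it down on the ledge, took it again level and carried on.
- The red case was knocked aside by about 3 cm during the run. I noticed it didn't match my earlier measurement, measured it again and adjusted.
- The trained networks failed on the red case and fob, and were unsure about the others under the riser. I took those positions from flattened camera views instead.

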